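# Pack the sample rack: hang bins, load pots, lock the keeper

### The job

Pack the carrying rack for the store room: hang every loose grey sample bin on the rack, hooking its rear lip over the slanted hanging strip with the front of the bin tipped up and then swinging it down until it hangs flat with its heel tucked under the stop bar, and set the two small sample pots down in hung bins (any bin will do). When all bins hang and the pots are in, swing the keeper bar over from behind until it lies level across them, then push the black wing knob down, start its thread and screw it clockwise until it is fully home. Leave the bowl, the beaker and the jar where they stand.

Things in the scene. Friction and masses are not known exactly. Their poses are not given: they have to be found in the camera images.
- rack: Grey steel carrying rack fixed on the bench, 420 mm long along its y axis, origin on the bench at mid-length; x points from the side where bins hang (towards the robot) to its back. 6 mm end cheeks at y = -200 and +200, 130 mm high, x -21 to +45. Between them the hanging strip (rail_edge) on a beam (x -2 to +10, z 65 to 83) and the stop bar. 8 mm foot plates under both ends.
- rail_edge (a point): Middle of the upper edge of the bare aluminium hanging strip, at x = -13, y = 0, z = 102.5 mm of the rack, axes as the rack's. The strip is 4 mm thick and runs along y between the cheeks; from this edge it slopes down and back (rack +x) at 30 degrees from the vertical for 26 mm.
- stop_bar (a point): Middle of the front face of the stop bar (12 mm deep, 14 mm high, along y), at x = -19, z = 60.5 mm of the rack. The backs of hung bins rest against it and their heel tabs lie under it, so that a bin can be neither put on nor lifted off flat: it goes on with its front tipped up 25 to 35 degrees and is then swung down about the strip's edge.
- hung_place (a point): Where binN_mid lies when the bin hangs flat: x = -74, z = 73.5 mm of the rack (up to 1.5 degrees nose-down), the bin's axes parallel to the rack's (given here at y = +40 mm). Bins may hang anywhere along the strip with binN_mid between y = -115 and +160 mm; y = -60, +40 and +140 leave finger room between three bins. The strip's edge then lies at x = +61, z = +28 mm of binN_mid.
- keeper (a joint): Keeper: steel U of two arms outside the cheeks and a 12 mm round bar along the rack, hinged on the line x = +12, z = 116.5 mm of the rack, bar axis 77 mm from the hinge. 0 rad = closed against its stop, level, bar 3 mm above the rims of hung bins, on the robot's side; pi/2 = straight up; starts at 1.95 to 2.3, leaning back. Stiff hinge, stays where left; 3 to 6 N on the bar moves it.
- keeper_bar (a point): Point on the axis of the keeper's round bar (12 mm thick), 30 mm towards +y of mid-length; at keeper = a it lies at x = 12 - 77 cos a, y = 30, z = 116.5 + 77 sin a mm of the rack.
- knob_push (a joint): How far the wing knob is pushed down into its nut: 0 (sprung up) to 0.012 m (stop). A spring lifts it with 2 N at 0 and 8 N at 12 mm, until the thread holds it down. The nut is met only with the keeper closed.
- knob (a joint): Turn of the wing knob, clockwise from above positive, -0.5 to 2.95 rad; starts at -0.3 to 0.3; 0 = wing along the rack's x. Free up to 0.35; there it is blocked unless pushed down over 6 mm (best to the stop) while turned on past 1.1. From there the thread holds it when let go, and turning draws it down: about 7 mm at 1.4, 10.5 mm at 2.9 = fully home. Needs under 0.2 N m.
- knob_grip (a point): Centre of the knob's black wing, 52 mm long (its x axis), 12 mm wide (y), 24 mm high, on a 12 mm stem; z = screw axis. It is captive in the end tab of the keeper; keeper closed, it points up at x = -65, y = -168, z = 155 mm of the rack, less knob_push. The tab's upper face is 36 mm below this point (24 mm when fully pushed): room for fingertips under the wing.
- nut (a point): Centre of the top of the steel nut housing, 40 mm across, on a post at x = -65, y = -168, z = 112 mm of the rack; the closed keeper's tab lies just above it.
- bin1_mid (a point): Centre, 33 mm above the underside, of a grey plastic bin, open on top, low scoop front: 110 mm long (x, +x to its back), 62 wide (y), 66 high, walls 3.5, 130 to 240 g. Sides full height from x = -27 to +55, 36 mm high in front. Grasp across the 62 mm. Behind the back wall are a hook lip at the rim and a heel tab at the foot. All bins are alike; absent ones read None.
- bin2_mid (a point): The same point of a second bin, alike. The hook of each bin, from this point: outer face of the back wall x = +55; at the rim a 4 mm bridge, underside z = +29, runs back to x = +70; from there the 4 mm lip slopes down and back at 30 degrees from the vertical, tip at x = +75, z = +14. The throat between wall and lip is 17 mm wide at the tip, about 8 mm at the top. May be absent (None).
- bin3_mid (a point): The same point of a third bin, alike. The heel of each bin: a tab 37 mm wide, 6 mm thick, flush with the underside, sticking out 10.5 mm behind the back wall; hung flat, it lies under the stop bar with 6 mm to spare. May be absent (None).
- pot1_mid (a point): Centre, 23 mm above its underside, of a sample pot standing upright: clear plastic with sand in it and a white screw lid, 46 mm across, 46 mm high, 70 to 120 g. Inside, a bin is 103 mm long (x), 55 mm wide (y), its floor 3.5 mm thick; a gripper that reaches in has room only with its fingers along the bin's length.
- pot2_mid (a point): The same point of a second sample pot, alike.
- bowl: Stainless bowl, 124 mm across, 55 mm high, origin under its middle. Bystander, leave alone.
- beaker: Clear plastic beaker, 68 mm across, 85 mm high, origin under its middle. Bystander, leave alone.
- jar: Glass jar with white lid, 66 mm across, 75 mm high, origin under its middle. Bystander, leave alone.
Things that resemble listed ones, but are neither listed nor needed, are in the scene too. Leave any purple or red look-alike of the part that bears bin3_mid alone.

How it is judged:
By the outcome, as a careful person would: the job done as asked, in the order asked, and still so for the second after the job is handed in, with the robot touching nothing.
Of bin1, bin2, bin3 only 2 to 3 are there at a start; the rules pass over those that are not, and their reading is None.
At some moment in a run one of bin1, bin2, bin3 may be knocked a few centimetres aside while the robot is not near it.
Once in a run the grip may slacken for a moment while it holds something.
It also fails if it takes over 210 s, if anything falls off the work surface, if the arm or the gripper's body presses on something with over 40 N, if the wrist force passes 120 N, or if a joint passes its speed limit or range.

### The arm

A 7-joint arm with a two-finger parallel gripper is mounted at the origin on the work surface. World frame = base frame: x ahead of the robot, y to its left, z up, the work surface at z = 0. Lengths are in mm, angles in rad, forces in N, time in s.
With the tool pointing down it reaches from about 425 to 950 mm from the base axis. Payload 4.7 kg.
Tool frame: the origin (TCP) lies at the centre of the arm's flange, where the gripper is bolted on; the fingertips stand 182 mm ahead of it and the grasp point (between the pads) lies 164 mm ahead of it; z points along the fingers, y is the line along which they close (so a half turn about z gives the same grasp; the last joint's range is limited). The gripper opens to 87 mm and grips with 3 to 60 N. Pads are 19 mm wide; open, the fingers measure 117 mm over their backs; the gripper's body (75 mm by 190 mm) begins 51 mm behind the grasp point.
Start: joints at [-1.353, 0.469, -0.049, 1.532, 0.024, 1.141, -0.082], TCP at [164.865, 654.561, 404.773] pointing down, gripper open.
Joint ranges: [-2.59, 2.59], [-0.33, 1.99], [-1.39, 1.29], [0.1, 2.45], [-1.04, 4.18], [0.21, 1.99], [-2.66, 2.66]. Speed limits (rad/s): [2.57, 2.57, 3.14, 3.14, 3.14, 3.14, 3.14].

### API

Orientations are given as a 3x3 rotation matrix whose columns are the frame's x, y, z axes.
In Python, from workcell import manip gives the robot as it stands.
- The arm moves only by the shell command python3 -m jog 'ROWS' [OPENING] [FORCE]. ROWS is JSON, a list of rows, each a list of 4 numbers: the shift along the tool's x, y, z in m, then the turn about the tool's z in rad. A call has exactly 5 rows; each row shifts and turns the commanded pose from where the row before left it, along the tool's axes as they then stand; what a row does not reach is not made up. A row lasts 1/10 s, in which the tool goes at most 50 mm and 8.59 degrees, less where a joint would pass 70% of its speed; a pose out of reach is approached as far as the arm can. A call is refused whole if a number of a shift passes 0.05 or a number of a turn 0.15, either way. A call with a gripper value outside its range is refused whole. OPENING is the finger opening in m, from 0 to 0.087, set as the call begins (- or left out, the last holds). The fingers move at their own pace and stop on an object; FORCE is the grip in N (left out, the last holds). Time passes only in rows, so rows that do not move let the fingers close, or fill a call up. It gives the time, the measured TCP pose, the force, the opening and the grip force at its end, in the units of the state.
- manip.sense(): the state, without advancing time (a new reading comes with each control period).
- manip.grab_frame(name): name is "scene" or "side" or "wrist"; returns the picture (480x640x3 uint8, blue, green, red); there is no depth.
- manip.camera_info(name): a dict with "fovy" (degrees; the focal length in pixels is half the picture's height over the tangent of half this angle, whatever the lens; pixels are square), "cx", "cy" (the principal point, pixels), "rvec" (rotation vector, rad) and "tvec" (3), from world to camera coordinates, as OpenCV has them. Camera axes: x right, y down, z forward; pixel columns grow to the right and rows downward; lengths in mm; the calibration is good to about 2 mm. A picture is of the moment at which its call begins: read the wrist's pose just before it. camera_info takes no time and is no camera call; for the wrist camera it gives the pose at the moment of the call.
- manip.finish_job(): hands the job in; it is judged then, once.
Trained networks look in the newest picture that a camera, given by its name, has taken for a name from the list of things; names that differ only in an ending like _2 or _b are one class to them, and where a whole thing is asked for, a point or a joint stands for the part that bears it (a point fixed in the world has none). Each returns a list of dicts, best first, with "conf" (0 to 1); they miss things now and then, are a little off and sometimes report something else, mostly with a low value. They report only what shows in the picture. A call takes as long as a camera call. They do not tell look-alikes from the thing itself.
- manip.find_in(camera, target): "box" ([left, top, width, height] in pixels, round what is visible of it).
- manip.cut_out(camera, target): "pixels" (480x640 bool, what is visible of it) and "box" ([left, top, width, height] in pixels, round what is visible of it).
The state is a dict: "time": time; "joint_pos": joint angles; "dq": joint speeds; "joint_torque": joint torques, N m; "position": TCP position; "eef_rot": TCP orientation; "wrist_force": force on the tool from outside, world axes, zero at the start; "moment": the same for the moment, N m; "finger_gap": finger opening in mm; "grip_force": force on a finger pad.
Only numpy, scipy, OpenCV 4.12 (cv2) and the standard library are available. Lean on these libraries where they do the work, as an engineer would, in place of code of your own. Each camera call takes 0.05 s, during which the arm holds its last target. There are 200 camera calls.

## Working session

There is one attempt and no reset: what is moved stays moved. The work goes in short steps, Python scripts to look and compute and a shell command to move; the robot and the scene stay as the last step left them, time stands still between calls to the robot, and variables do not carry over. Pictures are saved under pics/ and viewed, at most 14 in all, crops included, and the job is handed in when it is done.

```bash
ls; mkdir -p pics; python3 - <<'E'
from workcell import manip
import cv2,numpy as np
a=manip.grab_frame("scene");b=manip.grab_frame("side");w=manip.grab_frame("wrist")
cv2.imwrite("pics/scene.png",a);cv2.imwrite("pics/side.png",b);cv2.imwrite("pics/wrist.png",w)
for c in("scene","side","wrist"):print(c,manip.camera_info(c))
s=manip.sense();print(s)
for c in("scene","side"):
  for t in("bin1_mid","pot1_mid","rack","knob_grip","keeper_bar","bowl","beaker","jar","nut"):
    print(c,t,[(d["box"],round(d["conf"],2)) for d in manip.find_in(c,t)])
E
```

```text
pics
scene {'fovy': 55.83418137919468, 'cx': 319.9392165873419, 'cy': 237.49633639865982, 'rvec': array([ 1.68012496,  1.84465935, -0.75213537]), 'tvec': array([ -87.86040113, -262.70843317, 1622.67508348])}
side {'fovy': 56.34275131272513, 'cx': 313.925977143109, 'cy': 239.0805133496749, 'rvec': array([ 2.2770196 , -0.3918785 ,  0.20412541]), 'tvec': array([-417.03243463,  288.45240781,  969.80864918])}
wrist {'fovy': 69.6019283064358, 'cx': 318.1829813855374, 'cy': 243.07009645715158, 'rvec': array([-2.27892814, -1.77680673, -0.27119229]), 'tvec': array([-672.38834111,  -36.40796515,  391.54300676])}
{'time': 0.15, 'joint_pos': array([-1.35285765,  0.46926187, -0.04862633,  1.53339811,  0.02410771,
        1.14097995, -0.08232936]), 'dq': array([ 0.00054901, -0.00172653,  0.0005675 , -0.00525862, -0.00016753,
       -0.00159815, -0.00020578]), 'joint_torque': array([ 4.65681405e-04, -5.08427417e+01, -8.08404456e-02, -2.36420041e+01,
       -6.13341224e-02,  3.56212305e-02,  1.11108818e-04]), 'position': array([164.84497679, 654.37900395, 403.94563024]), 'eef_rot': array([[-9.696963
[... 748 characters left out ...]
 39.1], 0.81), ([95.8, 239.2, 195.6, 69.7], 0.44)]
scene jar [([412.2, 297.9, 31.8, 32.1], 0.85), ([400.7, 248.9, 29.7, 43.3], 0.51)]
scene nut [([95.4, 242.3, 196.2, 65.8], 0.58), ([399.1, 249.5, 30.8, 41.3], 0.35)]
side bin1_mid [([276.6, 229.6, 51.1, 45.7], 0.77)]
side pot1_mid [([326.3, 442.8, 24.2, 34.5], 0.81), ([318.3, 180.3, 16.5, 31.3], 0.28)]
side rack [([312.4, 237.4, 202.4, 233.9], 0.62)]
side knob_grip [([500.0, 351.7, 14.4, 13.4], 0.58)]
side keeper_bar [([364.6, 234.1, 149.5, 179.7], 0.65)]
side bowl [([393.2, 232.2, 44.9, 39.4], 0.64)]
side beaker [([433.3, 291.8, 38.9, 38.9], 0.71)]
side jar [([316.9, 179.8, 15.6, 28.7], 0.85)]
side nut [([312.1, 233.7, 200.4, 236.1], 0.77)]
```

View pics/scene.png

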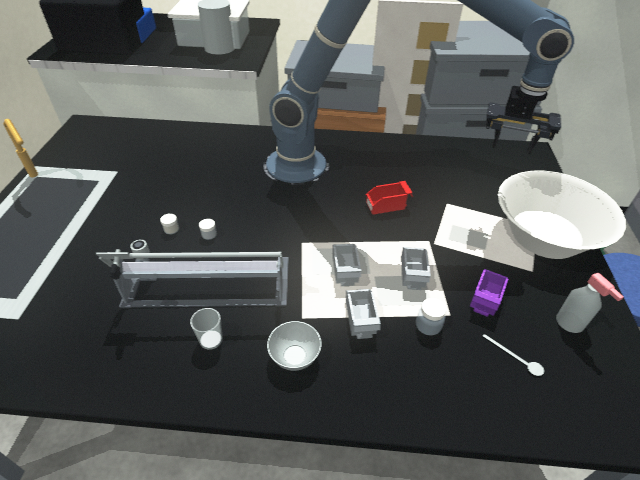

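View pics/side.png

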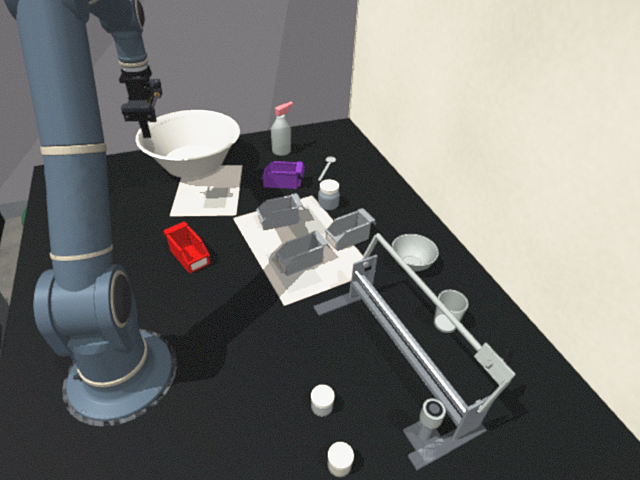

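```bash
cat > h.py <<'E'
from workcell import manip
import cv2,numpy as np
def cam(c):
    i=manip.camera_info(c);f=240/np.tan(np.radians(i["fovy"]/2))
    return np.array([[f,0,i["cx"]],[0,f,i["cy"]],[0,0,1]]),cv2.Rodrigues(i["rvec"])[0],i["tvec"].reshape(3),i
def ray(c,u,v):
    K,R,t,_=cam(c);return -R.T@t,R.T@np.linalg.solve(K,[u,v,1])
def at(c,u,v,z):
    o,d=ray(c,u,v);return (o+d*(z-o[2])/d[2]).round(1)
def proj(c,P):
    K,R,t,i=cam(c);p=(K@(R@np.atleast_2d(P).T+t[:,None])).T;return (p[:,:2]/p[:,2:]).round(1)
E
python3 - <<'E'
from h import *
for n,u,v,z in [("pot",170,217,46),("pot",207,223,46),("b1",347,262,50),("b2",415,265,50),("b3",363,312,50),("railL",123,268,102),("railR",281,262,102),("knob",115,266,160),("nut",139,245,112),("jar",431,310,75),("bowl",294,345,50),("beaker",207,330,80),("red",389,200,40)]:
    print(n,at("scene",u,v,z))
for n,u,v,z in [("pot",340,450,46),("pot",322,391,46),("nut",433,410,112)]: print(n,at("side",u,v,z))
for t in("bin1_mid","pot1_mid"):
  for c in("scene","wrist"):
    print(c,[(d["box"],round(d["conf"],2)) for d in manip.cut_out(c,t)])
E
```

```text
pot [ 367.7 -328.    46. ]
pot [ 382.  -212.3   46. ]
b1 [498.5 204.4  50. ]
b2 [490.9 387.4  50. ]
b3 [659.2 250.7  50. ]
railL [ 622.  -351.8  102. ]
railR [562.6  36.4 102. ]
knob [ 665.4 -336.   160. ]
nut [ 549.8 -335.5  112. ]
jar [655.7 411.3  75. ]
bowl [767.2  94.6  50. ]
beaker [ 765.8 -104.    80. ]
red [213.2 324.6  40. ]
pot [ 373.3 -328.4   46. ]
pot [ 383.9 -209.    46. ]
nut [ 543.1 -343.6  112. ]
scene [([333.8, 244.7, 28.5, 40.7], 0.66)]
wrist []
scene [([158.4, 213.5, 20.6, 20.8], 0.59)]
wrist []
```

```bash
for i in 1 2; do python3 -m jog '[[-0.04,-0.028,0,0],[-0.04,-0.028,0,0],[-0.04,-0.028,0,0],[-0.04,-0.028,0,0],[-0.04,-0.028,0,0]]' 0.087; done; python3 - <<'E'
from h import *
manip_s=manip.sense();print(manip_s["time"],manip_s["position"],manip_s["eef_rot"].round(3).tolist())
K,R,t,i=cam("wrist");print("cam",-R.T@t,R.round(3))
a=manip.grab_frame("wrist");cv2.imwrite("pics/w1.png",a)
for d in manip.cut_out("wrist","bin1_mid"):print(d["box"],d["conf"])
E
```

```text
time: 1.75
position: [325.6, 468.3, 405.0]
eef_rot: [[-0.97, 0.244, 0.0], [0.244, 0.97, 0.001], [-0.0, 0.001, -1.0]]
wrist_force: [0.1, 0.1, -0.5]
finger_gap: 87.2
grip_force: 0.0
time: 2.25
position: [485.3, 283.7, 405.2]
eef_rot: [[-0.97, 0.244, 0.001], [0.244, 0.97, 0.001], [-0.0, 0.001, -1.0]]
wrist_force: [0.1, 0.6, 0.1]
finger_gap: 87.4
grip_force: 0.0
2.25 [485.32216838 283.66947496 405.156642  ] [[-0.97, 0.244, 0.001], [0.244, 0.97, 0.001], [-0.0, 0.001, -1.0]]
cam [404.81535942 301.57726119 385.44566133] [[ 0.244  0.97   0.002]
 [ 0.925 -0.233  0.299]
 [ 0.291 -0.071 -0.954]]
[183.2, 164.1, 109.0, 141.5] 0.94
```

View pics/w1.png

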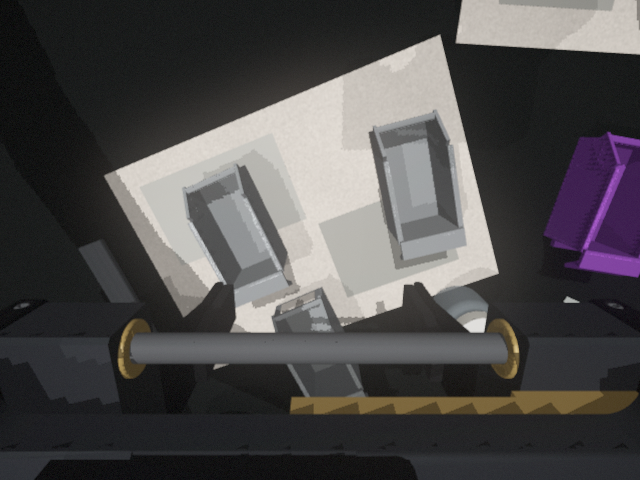

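```bash
python3 - <<'E'
import cv2
a=cv2.imread("pics/w1.png")[100:400,170:490]
a=cv2.convertScaleAbs(a,alpha=1.3)
cv2.imwrite("pics/w1c.png",cv2.resize(a,(640,600),interpolation=cv2.INTER_CUBIC))
E
```

```text
(no output)
```

View pics/w1c.png

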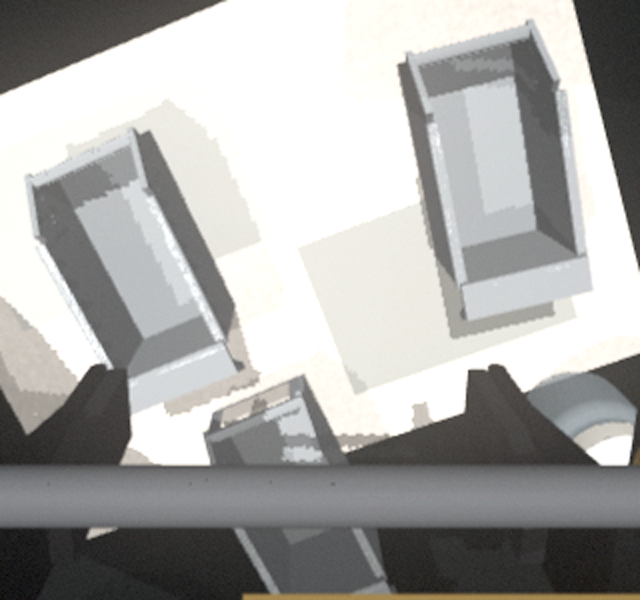

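```bash
cat >> h.py <<'E'
from scipy.optimize import least_squares
def pose(c,P,uv,x0):
    """fit x,y,yaw of points P (body, z absolute) to pixels uv"""
    P=np.array(P,float);uv=np.array(uv,float);K,R,t,_=cam(c)
    def w(q):
        C,S=np.cos(q[2]),np.sin(q[2]);X=np.c_[q[0]+C*P[:,0]-S*P[:,1],q[1]+S*P[:,0]+C*P[:,1],P[:,2]]
        p=(K@(R@X.T+t[:,None])).T;return p[:,:2]/p[:,2:]
    r=least_squares(lambda q:(w(q)-uv).ravel(),x0,loss="soft_l1",x_scale=[100,100,.5])
    print("pose",r.x.round(3),"yawdeg",np.degrees(r.x[2]).round(1),"res",(w(r.x)-uv).round(1).tolist());return r.x
E
python3 - <<'E'
from h import *
f=lambda L:[(170+u/2,100+v/2) for u,v in L]
F=[(-55,-31,36),(-55,31,36)];I=[(51.5,-27.5,66),(51.5,27.5,66)];O=[(70,-31,66),(70,31,66)]
pose("wrist",F+[I[1],O[1]],f([(26,177),(134,130),(222,340),(240,370)]),[490,200,.2])
pose("wrist",F+I+O,f([(410,57),(532,25),(462,285),(578,256),(466,320),(592,290)]),[490,380,.2])
pose("wrist",F+I[1:],f([(212,440),(308,398),(380,580)]),[650,250,.2])
E
```

```text
pose [4.76598e+02 1.90319e+02 1.59000e-01] yawdeg 9.1 res [[0.7, 2.2], [0.9, 0.3], [-2.5, -0.6], [-0.3, -1.4]]
pose [ 4.74613e+02  3.78593e+02 -1.60000e-02] yawdeg -0.9 res [[-2.0, 1.4], [1.2, 0.8], [1.6, -1.4], [0.4, -0.1], [-0.8, -0.7], [-0.6, -0.1]]
pose [6.40584e+02 2.36679e+02 1.69000e-01] yawdeg 9.7 res [[-1.3, -0.5], [0.2, 0.1], [0.8, 0.5]]
```

```bash
for i in 1 2; do python3 -m jog '[[-0.009,-0.045,-0.0075,-0.04],[-0.009,-0.045,-0.0075,-0.04],[-0.009,-0.045,-0.0075,-0.04],[-0.009,-0.045,-0.0075,-0.04],[-0.009,-0.045,-0.0075,-0.04]]'; done; python3 - <<'E'
from h import *
a=manip.grab_frame("wrist");cv2.imwrite("pics/w2.png",a)
cv2.imwrite("pics/w2c.png",cv2.resize(cv2.convertScaleAbs(a[:400],alpha=1.4),(800,500),interpolation=cv2.INTER_CUBIC))
E
```

```text
time: 2.85
position: [490.8, 55.0, 442.8]
eef_rot: [[-0.999, 0.044, 0.001], [0.044, 0.999, 0.001], [-0.001, 0.001, -1.0]]
wrist_force: [0.6, -1.1, 0.3]
finger_gap: 87.0
grip_force: 0.0
time: 3.35
position: [543.8, -168.0, 480.4]
eef_rot: [[-0.988, -0.155, 0.001], [-0.155, 0.988, 0.001], [-0.001, 0.0, -1.0]]
wrist_force: [0.7, 1.0, -0.2]
finger_gap: 86.9
grip_force: 0.0
```

View pics/w2c.png

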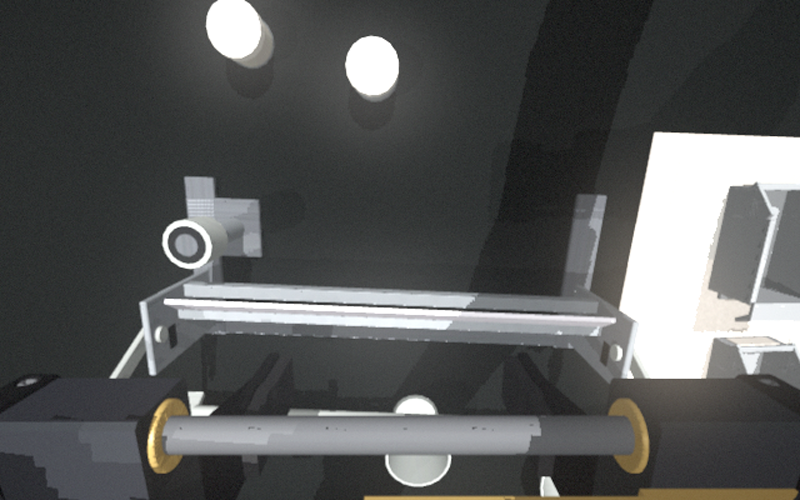

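```bash
python3 - <<'E'
from h import *
f=lambda L:[(u/1.25,v/1.25) for u,v in L]
print(manip.sense()["time"])
pose("wrist",[(-13,-197,102.5),(-13,197,102.5),(-65,-168,112),(-21,-203,130),(-21,203,130)],f([(165,302),(615,320.5),(188,244),(142,303),(636,320)]),[590,-150,.15])
print(at("wrist",234/1.25,29/1.25,46),at("wrist",372/1.25,66/1.25,46))
for d in manip.cut_out("wrist","pot1_mid"): print(d["box"],d["conf"])
q=pose("scene",[(-65,-168,112),(-13,-197,102.5),(-13,197,102.5)],[(139,245),(123,268),(281,262)],[590,-150,.15])
E
```

```text
3.4
pose [ 5.95544e+02 -1.80204e+02  1.09000e-01] yawdeg 6.2 res [[0.8, -0.2], [-0.4, -1.1], [-0.3, 1.6], [-1.8, -0.7], [2.9, 1.2]]
[ 373.5 -346.3   46. ] [ 384.3 -227.6   46. ]
[164.2, 0.0, 58.3, 56.1] 0.87
[313.1, 318.3, 48.4, 67.8] 0.18
pose [ 6.02421e+02 -1.56738e+02  1.36000e-01] yawdeg 7.8 res [[-0.2, 3.1], [0.1, -1.9], [0.1, -0.0]]
```

```bash
python3 - <<'E'
from h import *
s=manip.sense();print(s["position"],s["eef_rot"].round(3).tolist())
K,R,t,i=cam("wrist");print(-R.T@t)
for c in("scene","side","wrist"):
  for n in ("rack","nut","jar","pot1_mid"): print(c,n,[(d["box"],round(d["conf"],2)) for d in manip.find_in(c,n)][:2])
print(s["time"],manip.sense()["position"])
E
```

```text
[ 543.79984565 -173.08930454  481.00112175] [[-0.99, -0.143, 0.003], [-0.143, 0.99, -0.005], [-0.002, -0.005, -1.0]]
[ 461.6798156  -187.12178013  461.19112344]
scene rack [([97.1, 237.4, 190.7, 69.5], 0.78)]
scene nut [([95.4, 242.3, 196.2, 65.8], 0.58), ([399.1, 249.5, 30.8, 41.3], 0.35)]
scene jar [([412.2, 297.9, 31.8, 32.1], 0.85), ([400.7, 248.9, 29.7, 43.3], 0.51)]
scene pot1_mid [([161.3, 215.5, 15.9, 15.7], 0.68), ([189.0, 309.1, 34.8, 40.5], 0.48)]
side rack [([312.4, 237.4, 202.4, 233.9], 0.62)]
side nut [([312.1, 233.7, 200.4, 236.1], 0.77)]
side jar [([316.9, 179.8, 15.6, 28.7], 0.85)]
side pot1_mid [([326.3, 442.8, 24.2, 34.5], 0.81), ([318.3, 180.3, 16.5, 31.3], 0.28)]
wrist rack [([89.9, 140.4, 424.6, 193.6], 0.66)]
wrist nut [([88.7, 137.8, 431.3, 200.4], 0.62)]
wrist jar []
wrist pot1_mid [([164.1, 0.6, 55.9, 52.6], 0.71)]
3.45 [ 543.69518444 -166.22340186  479.74154353]
```

```bash
cat >> h.py <<'E'
import pickle,os
INFO={}
def snap(name,c="wrist"):
    i=manip.camera_info(c);a=manip.grab_frame(c);cv2.imwrite(f"pics/{name}.png",a);pickle.dump((c,i),open(f"pics/{name}.pkl","wb"));return a
_ci=manip.camera_info
def cam(c):
    p=f"pics/{c}.pkl"; i=pickle.load(open(p,"rb"))[1] if os.path.exists(p) else _ci(c)
    f=240/np.tan(np.radians(i["fovy"]/2))
    return np.array([[f,0,i["cx"]],[0,f,i["cy"]],[0,0,1]]),cv2.Rodrigues(i["rvec"])[0],i["tvec"].reshape(3),i
E
python3 -m jog '[[0,0,0,0],[0,0,0,0],[0,0,0,0],[0,0,0,0],[0,0,0,0]]'
python3 - <<'E'
from h import *
a=snap("w3");print(manip.sense()["position"])
cv2.imwrite("pics/w3c.png",cv2.resize(cv2.convertScaleAbs(a[:400],alpha=1.4),(800,500),interpolation=cv2.INTER_CUBIC))
E
```

```text
time: 4.55
position: [543.7, -166.7, 479.7]
eef_rot: [[-0.988, -0.153, -0.0], [-0.153, 0.988, 0.0], [0.0, 0.0, -1.0]]
wrist_force: [-0.4, 0.8, 0.0]
finger_gap: 87.1
grip_force: 0.0
[ 543.71927102 -166.72693526  479.6861863 ]
```

View pics/w3c.png

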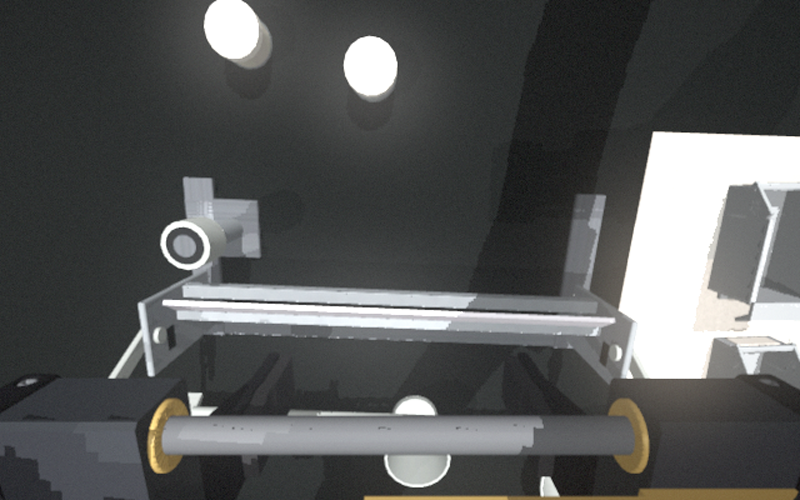

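```bash
python3 - <<'E'
from h import *
f=lambda L:[(u/1.25,v/1.25) for u,v in L]
pose("w3",[(-13,-197,102.5),(-13,197,102.5),(-65,-168,112),(-21,-203,130),(-21,203,130)],f([(163,302),(615,320.5),(185,244.5),(140,303.5),(635,320)]),[590,-150,.15])
print(at("w3",232/1.25,29/1.25,46),at("w3",371/1.25,66/1.25,46))
a=cv2.imread("pics/w3.png")
# subpixel line profile of white rail
g=a[:,:,0].astype(int)
for u in(160,250,340,430): print(u,g[236:262,u].tolist())
E
```

```text
pose [ 5.92432e+02 -1.67947e+02  1.14000e-01] yawdeg 6.5 res [[0.1, 0.1], [-0.4, -1.1], [0.2, 1.0], [-2.7, -0.8], [4.0, 1.1]]
[ 372.6 -335.4   46. ] [ 382.2 -216.6   46. ]
160 [159, 154, 124, 71, 102, 201, 241, 241, 226, 180, 138, 138, 126, 136, 160, 162, 166, 163, 160, 166, 146, 70, 69, 69, 71, 70]
250 [160, 159, 158, 158, 160, 138, 58, 47, 161, 225, 242, 242, 217, 139, 141, 141, 162, 183, 182, 180, 182, 182, 184, 161, 81, 74]
340 [149, 158, 159, 157, 158, 157, 157, 158, 155, 127, 45, 45, 194, 242, 242, 227, 181, 141, 142, 152, 174, 184, 184, 185, 183, 183]
430 [48, 71, 76, 84, 97, 97, 95, 96, 96, 96, 96, 96, 80, 49, 36, 79, 145, 174, 173, 160, 138, 140, 139, 131, 122, 124]
```

```bash
cat >> h.py <<'E'
BIN=np.array([(x,y,z) for y in(-31,31) for x,z in[(-55,0),(55,0),(-55,36),(-27,66),(70,66),(75,47)]]+[(65.5,y,z) for y in(-18.5,18.5) for z in(0,6)],float)
def binfit(c,mask,x0):
    K,R,t,_=cam(c);m=mask.astype(np.uint8)
    def sil(q):
        C,S=np.cos(q[2]),np.sin(q[2]);P=BIN;X=np.c_[q[0]+C*P[:,0]-S*P[:,1],q[1]+S*P[:,0]+C*P[:,1],P[:,2]]
        p=(K@(R@X.T+t[:,None])).T;h=cv2.convexHull(np.float32(p[:,:2]/p[:,2:]))
        o=np.zeros(m.shape,np.uint8);cv2.fillConvexPoly(o,np.int32(np.round(h*16)),1,shift=4);return o
    from scipy.optimize import minimize
    f=lambda q:1-(sil(q)&m).sum()/(sil(q)|m).sum()
    r=minimize(f,x0,method="Nelder-Mead",options=dict(initial_simplex=[x0,np.add(x0,[10,0,0]),np.add(x0,[0,10,0]),np.add(x0,[0,0,.1])]))
    print("bin",r.x.round(3),"IoU",round(1-r.fun,3));return r.x
E
for i in 1 2; do python3 -m jog '[[-0.001,0.036,0.008,0],[-0.001,0.036,0.008,0],[-0.001,0.036,0.008,0],[-0.001,0.036,0.008,0],[-0.001,0.036,0.008,0]]'; done >/dev/null
python3 -m jog '[[0,0,0,0],[0,0,0,0],[0,0,0,0],[0,0,0,0],[0,0,0,0]]'
python3 - <<'E'
from h import *
a=snap("w4")
for d in manip.cut_out("wrist","bin1_mid"):
    print(d["box"],d["conf"])
    b=d["box"];x0=at("w4",b[0]+b[2]/2,b[1]+b[3]/2,40)
    binfit("w4",d["pixels"],[x0[0],x0[1],.12])
E
```

```text
time: 6.1
position: [499.0, 189.5, 400.0]
eef_rot: [[-0.989, -0.151, 0.001], [-0.151, 0.989, 0.0], [-0.001, 0.0, -1.0]]
wrist_force: [-0.2, 0.3, -0.0]
finger_gap: 87.0
grip_force: 0.0
[298.2, 136.8, 65.3, 137.2] 0.62
bin [4.73892e+02 1.95945e+02 1.63000e-01] IoU 0.98
```

```bash
python3 -m jog '[[0.013,0.002,0.03,0],[0.013,0.002,0.03,0],[0.013,0.002,0.03,0],[0.013,0.002,0.03,0],[0.013,0.002,0.03,0]]' >/dev/null
python3 -m jog '[[0,0,0.0126,0],[0,0,0.0126,0],[0,0,0.0126,0],[0,0,0.0126,0],[0,0,0.0126,0]]'
python3 -m jog '[[0,0,0,0],[0,0,0,0],[0,0,0,0],[0,0,0,0],[0,0,0,0]]' 0.055 3
python3 -m jog '[[0,0,0,0],[0,0,0,0],[0,0,0,0],[0,0,0,0],[0,0,0,0]]'
```

```text
time: 7.2
position: [433.4, 190.7, 186.1]
eef_rot: [[-0.988, -0.152, 0.001], [-0.152, 0.988, 0.001], [-0.001, 0.0, -1.0]]
wrist_force: [-0.2, 1.1, 0.4]
finger_gap: 87.0
grip_force: 0.0
time: 7.7
position: [433.1, 190.7, 187.3]
eef_rot: [[-0.988, -0.153, 0.001], [-0.153, 0.988, 0.001], [-0.001, 0.001, -1.0]]
wrist_force: [0.6, 0.4, 1.9]
finger_gap: 61.9
grip_force: 3.0
time: 8.2
position: [433.2, 190.7, 186.9]
eef_rot: [[-0.988, -0.153, 0.001], [-0.153, 0.988, 0.001], [-0.001, 0.0, -1.0]]
wrist_force: [1.0, 0.5, 4.0]
finger_gap: 62.1
grip_force: 3.0
```

```bash
python3 -m jog '[[-0.0013,0,-0.0056,0],[-0.0017,0,-0.0055,0],[-0.0019,0,-0.0054,0],[-0.0022,0,-0.0054,0],[-0.0025,0,-0.0051,0]]' 
python3 -m jog '[[-0.0028,0,-0.0051,0],[-0.003,0,-0.0048,0],[-0.0033,0,-0.0048,0],[-0.0035,0,-0.0045,0],[-0.0037,0,-0.0045,0]]'
python3 - <<'E'
from h import *
b=snap("s1","side")[170:300,220:420]; a=snap("w5")
cv2.imwrite("pics/c1.png",np.hstack([cv2.resize(b,(400,260)),cv2.resize(a,(347,260))]))
E
```

```text
time: 8.7
position: [442.5, 192.0, 214.2]
eef_rot: [[-0.988, -0.152, -0.0], [-0.152, 0.988, 0.0], [0.0, 0.0, -1.0]]
wrist_force: [-0.7, -0.8, -0.9]
finger_gap: 62.1
grip_force: 3.0
time: 9.2
position: [458.8, 194.6, 237.8]
eef_rot: [[-0.988, -0.153, -0.0], [-0.153, 0.988, 0.0], [0.0, 0.0, -1.0]]
wrist_force: [-0.3, 0.8, -1.0]
finger_gap: 61.6
grip_force: 3.0
```

View pics/c1.png

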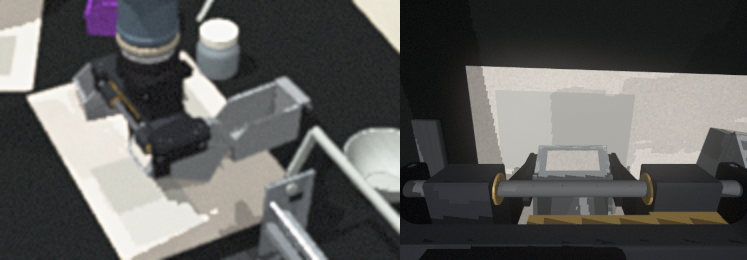

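```bash
cat >> h.py <<'E'
def heldpts(P,th,G,tcp,yaw):
    """bin-frame points P, held at G=(x,z) of bin at grasp point under tcp, nose-up th deg -> world"""
    c,s=np.cos(np.radians(th)),np.sin(np.radians(th));P=np.atleast_2d(P).astype(float)
    dx,dz=P[:,0]-G[0],P[:,2]-G[1];X=dx*c+dz*s;Z=dz*c-dx*s
    return np.c_[tcp[0]+X*np.cos(yaw)-P[:,1]*np.sin(yaw),tcp[1]+X*np.sin(yaw)+P[:,1]*np.cos(yaw),tcp[2]-164+Z]
E
python3 - <<'E'
from h import *
s=manip.sense();print(s["position"])
for th in(0,15,30,40):
    print(th,proj("w5",heldpts([(-55,-31,-33),(-55,31,-33),(-55,-31,3),(-55,31,3)],th,(-42,-10),s["position"],.153)).tolist())
for d in manip.cut_out("wrist","bin1_mid")[:3]:
    m=d["pixels"];print(d["box"],d["conf"])
g=cv2.imread("pics/w5.png")[:,:,1].astype(int)
for u in(290,320,350): print(u,list(zip(range(255,345,2),g[255:345:2,u])))
E
```

```text
[459.33961125 194.7319082  238.13909666]
0 [[262.3, 274.2], [380.7, 274.2], [249.3, 307.1], [395.5, 307.0]]
15 [[260.5, 267.3], [382.7, 267.3], [248.6, 318.5], [396.3, 318.5]]
30 [[258.3, 263.3], [385.2, 263.3], [248.4, 330.2], [396.6, 330.1]]
40 [[256.7, 262.5], [387.1, 262.5], [248.6, 337.5], [396.3, 337.4]]
[245.0, 267.7, 146.8, 131.4] 0.58
290 [(255, np.int64(172)), (257, np.int64(172)), (259, np.int64(172)), (261, np.int64(172)), (263, np.int64(173)), (265, np.int64(172)), (267, np.int64(168)), (269, np.int64(157)), (271, np.int64(151)), (273, np.int64(136)), (275, np.int64(140)), (277, np.int64(155)), (279, np.int64(187)), (281, np.int64(189)), (283, np.int64(187)), (285, np.int64(179)), (287, np.int64(177)), (289, np.int64(182)), (291, np.int64(183)), (293, np.int64(184)), (295, np.int64(184)), (297, np.int64(186)), (299, np.int64(187)), (301, np.int64(186)), (303, np.int64(185)), (305, np.int64(184)), (307, np.int64(187)), (309, np.int64(187)), (311, np.int64(185)), (313, np.int64(180)), (315, np.int64(150)), (317, np.int64(134)), (319, np.int64(135)), (321, np.int64(134)), (
[... 1501 characters left out ...]
181)), (281, np.int64(183)), (283, np.int64(183)), (285, np.int64(180)), (287, np.int64(180)), (289, np.int64(185)), (291, np.int64(188)), (293, np.int64(182)), (295, np.int64(180)), (297, np.int64(184)), (299, np.int64(183)), (301, np.int64(186)), (303, np.int64(184)), (305, np.int64(181)), (307, np.int64(184)), (309, np.int64(187)), (311, np.int64(187)), (313, np.int64(180)), (315, np.int64(148)), (317, np.int64(134)), (319, np.int64(133)), (321, np.int64(135)), (323, np.int64(117)), (325, np.int64(85)), (327, np.int64(81)), (329, np.int64(82)), (331, np.int64(83)), (333, np.int64(68)), (335, np.int64(82)), (337, np.int64(86)), (339, np.int64(91)), (341, np.int64(96)), (343, np.int64(98))]
```

```bash
python3 -m jog '[[-0.002,0,-0.0035,0],[-0.002,0,-0.0035,0],[-0.002,0,-0.0035,0],[-0.002,0,-0.0035,0],[-0.003,0,-0.0035,0]]' 
cat >> h.py <<'E'
def frontrows(name):
    """front face rows of held bin in wrist picture: bottom and top edge"""
    g=cv2.GaussianBlur(cv2.imread(f"pics/{name}.png")[:,:,1],(9,1),0)[:,300:340].mean(1)
    d=np.diff(g);print("edges",[(i,int(d[i])) for i in range(230,360) if abs(d[i])>9])
E
python3 -m jog '[[0,0,0,0],[0,0,0,0],[0,0,0,0],[0,0,0,0],[0,0,0,0]]'
python3 - <<'E'
from h import *
s=manip.sense();snap("w6");frontrows("w5");frontrows("w6")
for th in(20,25,30,35):
    print(th,proj("w6",heldpts([(-55,0,-33),(-55,0,3)],th,(-42,-10),s["position"],.153)).tolist())
E
```

```text
time: 9.85
position: [469.5, 196.3, 255.2]
eef_rot: [[-0.988, -0.153, -0.0], [-0.153, 0.988, 0.0], [0.0, 0.0, -1.0]]
wrist_force: [-0.1, 0.1, -1.4]
finger_gap: 62.0
grip_force: 3.0
time: 10.35
position: [469.2, 196.3, 254.8]
eef_rot: [[-0.988, -0.153, -0.0], [-0.153, 0.988, -0.0], [0.0, 0.0, -1.0]]
wrist_force: [0.8, 0.2, -0.7]
finger_gap: 62.0
grip_force: 3.0
edges [(267, -9), (268, -12), (276, 16), (277, 27), (313, -13), (314, -17), (315, -14), (323, -9), (324, -12), (325, -13), (331, -9)]
edges [(267, -12), (278, 15), (279, 30), (280, 9), (319, -14), (320, -31), (324, -12), (325, -14), (331, -9)]
20 [[322.0, 267.3], [322.8, 324.3]]
25 [[322.0, 265.9], [322.8, 328.2]]
30 [[322.1, 265.0], [322.8, 332.1]]
35 [[322.2, 264.4], [322.8, 335.8]]
```

```bash
python3 -m jog '[[0,0,0,0],[0,0,-0.01,0],[0,0,-0.02,0],[0,0,-0.03,0],[0,0,-0.03,0]]' 0.055 30
for i in 1 2; do python3 -m jog '[[0.0063,-0.0233,0,0.004],[0.0063,-0.0233,0,0.004],[0.0063,-0.0233,0,0.004],[0.0063,-0.0233,0,0.004],[0.0063,-0.0233,0,0.004]]'; done
python3 -m jog '[[0,0,0,0],[0,0,0,0],[0,0,0,0],[0,0,0,0],[0,0,0,0]]'
python3 - <<'E'
from h import *
s=manip.sense()
p=s["position"];print(p)
for d in manip.cut_out("wrist","bin1_mid"): print("w",d["box"],d["conf"])
a=snap("s2","side")
for d in manip.cut_out("side","bin1_mid"): print(d["box"],d["conf"])
q=proj("s2",[p-[0,0,164]])[0];print(q);u,v=map(int,q)
c=a[v-110:v+110,u-150:u+150];cv2.imwrite("pics/s2c.png",cv2.resize(c,None,fx=2.6,fy=2.6,interpolation=cv2.INTER_CUBIC));print(u-150,v-110)
E
```

```text
time: 10.9
position: [469.1, 196.0, 346.1]
eef_rot: [[-0.988, -0.152, -0.001], [-0.152, 0.988, -0.0], [0.001, -0.0, -1.0]]
wrist_force: [-0.1, 0.3, -1.4]
finger_gap: 61.4
grip_force: 30.0
time: 11.4
position: [454.7, 75.3, 345.5]
eef_rot: [[-0.991, -0.133, 0.0], [-0.133, 0.991, 0.0], [-0.001, 0.0, -1.0]]
wrist_force: [-0.1, 0.2, -1.1]
finger_gap: 62.2
grip_force: 30.0
time: 11.9
position: [438.2, -43.6, 345.8]
eef_rot: [[-0.993, -0.114, 0.002], [-0.114, 0.993, 0.0], [-0.002, 0.0, -1.0]]
wrist_force: [0.0, -0.3, 0.6]
finger_gap: 57.1
grip_force: 0.0
time: 12.4
position: [438.5, -42.4, 344.9]
eef_rot: [[-0.993, -0.114, -0.0], [-0.114, 0.993, 0.0], [-0.0, 0.0, -1.0]]
wrist_force: [0.2, -0.0, -0.5]
finger_gap: 55.2
grip_force: 0.0
[438.49082192 -42.43932814 344.92346009]
w [244.1, 266.7, 146.3, 133.0] 0.92
[319.9, 290.3, 36.6, 45.3] 0.81
[364.7, 236.2, 151.0, 179.7] 0.34
[320.2 280.5]
170 170
```

View pics/s2c.png

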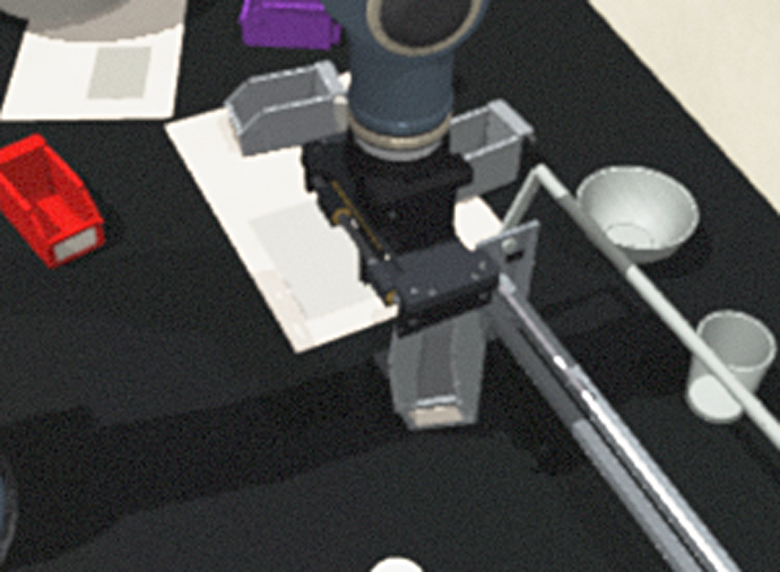

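```bash
python3 - <<'E'
from h import *
print(at("s2",338,328,18),at("s2",338,300,60))
d=manip.cut_out("scene","bin1_mid")
for x in d: print(x["box"],x["conf"])
a=snap("sc2","scene");c=a[200:340,230:400]
cv2.imwrite("pics/sc2c.png",cv2.resize(c,None,fx=3.5,fy=3.5,interpolation=cv2.INTER_CUBIC))
E
```

```text
[482.7 -57.3  18. ] [499.3 -10.8  60. ]
[333.8, 244.7, 28.5, 40.7] 0.66
```

View pics/sc2c.png

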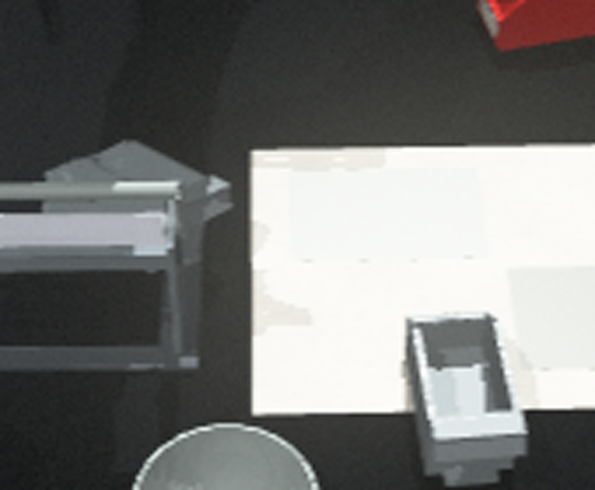

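```bash
python3 -m jog '[[-0.016,0,-0.016,0],[-0.016,0,-0.016,0],[-0.016,0,-0.016,0],[-0.016,0,-0.016,0],[-0.016,0,-0.016,0]]' 0.087 >/dev/null
python3 -m jog '[[0,0,0,0],[0,0,0,0],[0,0,0,0],[0,0,0,0],[0,0,0,0]]'
python3 - <<'E'
from h import *
a=snap("w7")
for x in manip.cut_out("wrist","bin1_mid"): print(x["box"],x["conf"])
cv2.imwrite("pics/w7c.png",cv2.resize(cv2.convertScaleAbs(a[60:400,140:540],alpha=1.4),None,fx=1.7,fy=1.7,interpolation=cv2.INTER_CUBIC))
E
```

```text
time: 13.65
position: [517.3, -34.2, 424.3]
eef_rot: [[-0.994, -0.113, -0.001], [-0.113, 0.994, 0.0], [0.001, 0.0, -1.0]]
wrist_force: [1.0, -0.4, -0.1]
finger_gap: 87.1
grip_force: 0.0
[271.2, 140.9, 147.9, 126.3] 0.8
```

View pics/w7c.png

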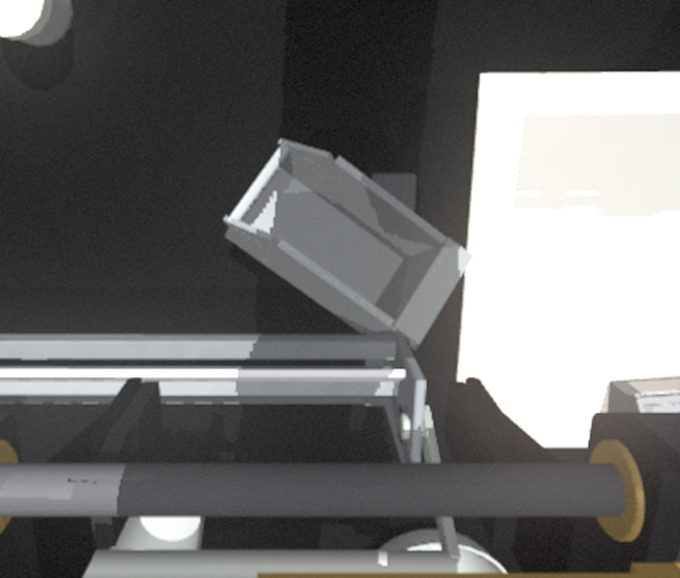

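```bash
python3 - <<'E'
from h import *
x=manip.cut_out("wrist","bin1_mid")[0]
q=binfit("w7",x["pixels"],[490,-25,1.05])
G=q[:2]-42*np.array([np.cos(q[2]),np.sin(q[2])]);s=manip.sense();p=s["position"];R=s["eef_rot"]
yaw=np.arctan2(R[1,1],R[0,1])-np.pi/2
print("G",G,"yaw",yaw,"turn",-(q[2]-yaw)); print("tool d now",(R.T@(np.r_[G,187]-p)).round(1)," j7",s["joint_pos"][6])
E
```

```text
bin [496.063 -18.046   1.181] IoU 0.841
G [480.11057223 -56.89822808] yaw 0.11305768459067855 turn -1.0681314944328932
tool d now [ 39.7 -18.4 237.8]  j7 1.736423672392531
```

```bash
python3 - <<'E'
from h import *
f=lambda L:[(140+u/1.7,60+v/1.7) for u,v in L]
q=pose("w7",[(-55,-31,36),(-55,31,36),(70,31,66),(70,-31,66),(51.5,-27.5,66),(51.5,27.5,66)],f([(228,218),(282,142),(470,257),(415,345),(393,322),(447,243)]),[490,-25,1.05])
G=q[:2]-42*np.array([np.cos(q[2]),np.sin(q[2])]);s=manip.sense();p=s["position"];R=s["eef_rot"]
yaw=np.arctan2(R[1,1],R[0,1])-np.pi/2
print("G",G,"turn",-(q[2]-yaw)); print("tool d now",(R.T@(np.r_[G,187]-p)).round(1))
E
```

```text
pose [494.39  -15.589   1.157] yawdeg 66.3 res [[6.4, 7.4], [3.3, 0.2], [0.7, -1.3], [-1.1, -2.6], [-1.3, -0.2], [-3.1, 0.8]]
G [477.5131318  -54.04866824] turn -1.044234115497484
tool d now [ 42.  -15.3 237.8]
```

```bash
python3 -m jog '[[0.014,-0.005,0,0],[0.014,-0.005,0,0],[0.014,-0.005,0,0],[0,0,0,-0.149],[0,0,0,-0.149]]' >/dev/null
python3 -m jog '[[0,0,0,-0.149],[0,0,0,-0.149],[0,0,0,-0.149],[0,0,0,-0.149],[0,0,0,-0.149]]' >/dev/null
python3 -m jog '[[0,0,0.03,0],[0,0,0.03,0],[0,0,0.03,0],[0,0,0.02,0],[0,0,0.0,0]]'
python3 - <<'E'
from h import *
a=snap("w8");p=manip.sense();print(p["joint_pos"].round(2))
pos=p["position"];R=p["eef_rot"];print(pos)
for yaw in (1.1,1.157):
  q=(494.4,-15.6,yaw)
  P=np.array([(-55,-31,36),(-55,31,36),(-55,-31,0),(-55,31,0)]);c,s=np.cos(yaw),np.sin(yaw)
  print(proj("w8",np.c_[q[0]+c*P[:,0]-s*P[:,1],q[1]+s*P[:,0]+c*P[:,1],P[:,2]]).tolist())
cv2.imwrite("pics/w8c.png",cv2.resize(a[200:440,180:480],None,fx=2,fy=2))
E
```

```text
time: 15.3
position: [475.8, -55.0, 309.5]
eef_rot: [[-0.499, -0.866, -0.015], [-0.866, 0.499, -0.005], [0.011, 0.01, -1.0]]
wrist_force: [-0.5, 0.1, 0.9]
finger_gap: 86.7
grip_force: 0.0
[0.01 0.27 0.02 2.08 0.   0.8  2.65]
[476.78019853 -54.88306687 311.14142434]
[[275.7, 240.8], [356.3, 236.6], [280.2, 229.1], [351.5, 225.4]]
[[271.9, 243.4], [352.1, 234.7], [276.8, 231.4], [347.8, 223.7]]
```

View pics/w8c.png

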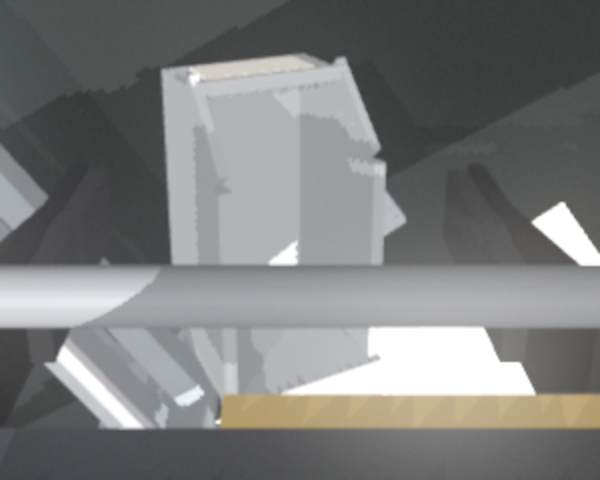

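```bash
python3 -m jog '[[0,0,0.02,0.02],[0,0,0.03,0],[0,0,0.03,0],[0,0,0.025,0],[0,0,0.014,0]]'
python3 -m jog '[[0,0,0,0],[0,0,0,0],[0,0,0,0],[0,0,0,0],[0,0,0,0]]' 0.055 8
python3 -m jog '[[0,0,0,0],[0,0,0,0],[0,0,0,0],[0,0,0,0],[0,0,0,0]]' 0.055 30
python3 -m jog '[[0,0,-0.01,0],[0,0,-0.02,0],[0,0,-0.03,0],[0,0,-0.03,0],[0,0,-0.03,0]]'
```

```text
time: 15.85
position: [476.1, -55.4, 192.8]
eef_rot: [[-0.517, -0.856, -0.01], [-0.856, 0.517, -0.005], [0.01, 0.006, -1.0]]
wrist_force: [-2.4, -0.4, 1.7]
finger_gap: 87.1
grip_force: 0.0
time: 16.35
position: [476.4, -55.3, 193.0]
eef_rot: [[-0.516, -0.856, -0.01], [-0.856, 0.516, -0.005], [0.009, 0.006, -1.0]]
wrist_force: [-4.7, -2.2, 0.9]
finger_gap: 69.9
grip_force: 7.9
time: 16.85
position: [476.4, -55.3, 193.0]
eef_rot: [[-0.516, -0.856, -0.01], [-0.856, 0.516, -0.005], [0.009, 0.006, -1.0]]
wrist_force: [-5.9, -1.9, 1.1]
finger_gap: 67.9
grip_force: 29.6
time: 17.35
position: [479.0, -53.9, 315.4]
eef_rot: [[-0.515, -0.857, -0.003], [-0.857, 0.515, -0.005], [0.006, 0.001, -1.0]]
wrist_force: [1.2, 0.5, -0.9]
finger_gap: 68.6
grip_force: 29.8
```

```bash
python3 -m jog '[[0,0,-0.03,0],[0,0,-0.03,0.13],[0,0,0,0.13],[0,0,0,0.13],[0,0,0,0.13]]' 
python3 -m jog '[[0,0,0,0.13],[0,0,0,0.13],[0,0,0,0.13],[0.02,-0.04,0,0],[0.02,-0.04,0,0]]'
python3 -m jog '[[0.006,-0.01,0,0],[0,0,0,0],[0,0,0,0],[0,0,0,0],[0,0,0,0]]'
python3 - <<'E'
from h import *
a=snap("w9");p=manip.sense();print(p["joint_pos"].round(2))
b=snap("s3","side")
u,v=proj("s3",[p["position"]-[0,0,164]])[0].astype(int)
c=b[v-75:v+75,u-100:u+100];cv2.imwrite("pics/w9c.png",np.hstack([cv2.resize(a[200:440,180:480],(400,320)),cv2.resize(c,(400,320))]))
E
```

```text
time: 17.85
position: [479.3, -53.6, 374.8]
eef_rot: [[-0.875, -0.484, -0.003], [-0.484, 0.875, -0.004], [0.004, -0.003, -1.0]]
wrist_force: [0.4, -1.1, -1.2]
finger_gap: 68.1
grip_force: 29.8
time: 18.35
position: [449.2, -137.8, 375.0]
eef_rot: [[-0.992, -0.124, -0.003], [-0.124, 0.992, -0.005], [0.004, -0.005, -1.0]]
wrist_force: [0.5, -1.0, -1.1]
finger_gap: 68.0
grip_force: 29.8
time: 18.85
position: [444.1, -147.5, 373.5]
eef_rot: [[-0.993, -0.122, -0.008], [-0.122, 0.993, -0.004], [0.009, -0.003, -1.0]]
wrist_force: [-0.7, 0.9, -0.4]
finger_gap: 68.2
grip_force: 29.8
[ 0.04  0.16  0.21  2.05 -0.03  0.94  1.96]
```

View pics/w9c.png

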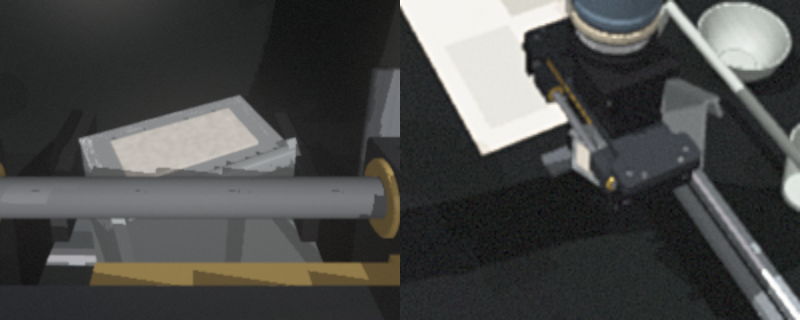

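```bash
python3 -m jog '[[0,0,0.03,0],[0,0,0.03,0],[0,0,0.03,0],[0,0,0.02,0],[0,0,0,0]]'
for i in 1 2 3; do python3 -m jog '[[0,0,0.003,0],[0,0,0.003,0],[0,0,0.002,0],[0,0,0.002,0],[0,0,0,0]]' | egrep 'pos|force|gap'; done
```

```text
time: 19.45
position: [441.7, -148.6, 261.0]
eef_rot: [[-0.993, -0.119, -0.015], [-0.119, 0.993, -0.003], [0.015, -0.002, -1.0]]
wrist_force: [-0.8, 0.2, -1.1]
finger_gap: 68.1
grip_force: 29.8
position: [442.4, -149.4, 253.6]
wrist_force: [0.4, -0.5, -1.4]
finger_gap: 68.0
grip_force: 29.8
position: [442.2, -149.4, 243.0]
wrist_force: [0.7, -0.2, -0.5]
finger_gap: 68.4
grip_force: 29.8
position: [442.1, -149.5, 233.1]
wrist_force: [-0.3, -0.0, -1.5]
finger_gap: 68.2
grip_force: 29.8
```

```bash
for i in 1 2 3 4; do python3 -m jog '[[0,0,0.002,0],[0,0,0.002,0],[0,0,0.002,0],[0,0,0.002,0],[0,0,0,0]]' | egrep 'pos|wrist_force'; done
```

```text
position: [442.0, -149.5, 225.1]
wrist_force: [0.2, 0.2, -1.5]
position: [442.0, -149.6, 217.1]
wrist_force: [-0.9, 0.3, -1.9]
position: [441.9, -149.6, 209.1]
wrist_force: [-0.3, 0.1, -1.5]
position: [441.9, -149.7, 201.2]
wrist_force: [-0.8, -0.5, 1.6]
```

```bash
python3 -m jog '[[0,0,0.002,0],[0,0,0.002,0],[0,0,0.0,0],[0,0,0.0,0],[0,0,0,0]]' 0.055 3 | egrep 'pos|wrist_force|gap'
python3 -m jog '[[0,0,0,0],[0,0,0,0],[0,0,0.0,0],[0,0,0.0,0],[0,0,0,0]]' 0.087 | egrep 'pos|wrist_force|gap'
python3 -m jog '[[0,0,-0.03,0],[-0.01,0,-0.05,0],[-0.015,0,-0.05,0],[-0.02,0,-0.05,0],[-0.015,0,-0.03,0]]' >/dev/null
python3 -m jog '[[0,0,0,0],[0,0,0,0],[0,0,0.0,0],[0,0,0.0,0],[0,0,0,0]]' 
cat >> h.py <<'E'
def go(q,gx=-42,z=187):
    """tool shift and turn from the present pose to grip point gx of bin q"""
    s=manip.sense();p,R=s["position"],s["eef_rot"];yaw=np.arctan2(R[1,1],R[0,1])-np.pi/2
    G=np.array(q[:2])+gx*np.array([np.cos(q[2]),np.sin(q[2])])
    d=R.T@(np.r_[G,z]-p);t=yaw-q[2];
    print("G",G.round(1),"tool shift",d.round(1),"turn",round(t,3),"| shift after turn",[round(d[0]*np.cos(t)+d[1]*np.sin(t),1),round(-d[0]*np.sin(t)+d[1]*np.cos(t),1)])
E
python3 - <<'E'
from h import *
snap("w10")
for x in manip.cut_out("wrist","bin1_mid"):
  b=x["box"];print(b,x["conf"]);x0=at("w10",b[0]+b[2]/2,b[1]+b[3]/2,40);print(x0)
  for y in(0,.3): q=binfit("w10",x["pixels"],[x0[0],x0[1],y]);go(q)
E
```

```text
position: [442.0, -149.7, 197.4]
wrist_force: [-1.4, -0.1, -0.1]
finger_gap: 69.9
position: [441.9, -149.7, 197.4]
wrist_force: [-0.3, -0.4, 0.2]
finger_gap: 86.4
time: 24.95
position: [500.5, -142.0, 399.0]
eef_rot: [[-0.993, -0.118, -0.011], [-0.118, 0.993, -0.004], [0.012, -0.003, -1.0]]
wrist_force: [0.8, 0.4, 0.6]
finger_gap: 87.0
grip_force: 0.0
[53.5, 194.2, 433.9, 139.7] 0.61
[ 548.3 -189.5   40. ]
bin [ 604.89  -147.307    2.104] IoU 0.174
G [ 626.2 -183.5] tool shift [-121.9  -55.4  211.4] turn -1.985 | shift after turn [np.float64(99.8), np.float64(-89.3)]
bin [ 598.103 -146.42     1.401] IoU 0.169
G [ 591.  -187.8] tool shift [-86.5 -55.5 211.7] turn -1.283 | shift after turn [np.float64(28.7), np.float64(-98.7)]
```

```bash
python3 - <<'E'
from h import *
a=cv2.imread("pics/w10.png");g=a.max(2)
print(proj("w10",[(442,-150,36),(480,-150,0),(545,-140,66)]))
for th in(70,90,110):
  m=(g>th).astype(np.uint8);m[300:]=0;m=cv2.morphologyEx(m,cv2.MORPH_OPEN,np.ones((3,3)))
  n,l,st,c=cv2.connectedComponentsWithStats(m)
  print(th,[(s.tolist(),c[i].round().tolist()) for i,s in enumerate(st) if 300<s[4]<60000])
s=cv2.resize(g[60:320,180:520],(68,52),interpolation=cv2.INTER_AREA)
for r in s[::1]: print("".join(" .:-=+*#%@"[min(9,v//22)] for v in r))
E
```

```text
[[320.  165.5]
 [315.8 198. ]
 [317.6 275.8]]
70 [([92, 29, 72, 63, 3367], [126.0, 61.0]), ([227, 61, 56, 57, 2484], [255.0, 90.0]), ([501, 135, 139, 165, 20703], [577.0, 220.0]), ([272, 138, 75, 144, 9111], [309.0, 210.0]), ([52, 193, 154, 107, 5982], [118.0, 249.0]), ([454, 196, 32, 104, 1994], [469.0, 240.0]), ([64, 262, 22, 21, 365], [75.0, 272.0]), ([235, 294, 108, 6, 614], [287.0, 297.0])]
90 [([92, 29, 70, 60, 2892], [123.0, 59.0]), ([228, 61, 53, 56, 2340], [254.0, 89.0]), ([502, 135, 138, 165, 20632], [577.0, 220.0]), ([272, 138, 75, 144, 8667], [309.0, 211.0]), ([52, 193, 112, 101, 4021], [112.0, 237.0]), ([459, 196, 27, 90, 1371], [471.0, 237.0]), ([65, 263, 21, 19, 324], [75.0, 272.0]), ([121, 293, 84, 7, 483], [163.0, 297.0]), ([235, 294, 106, 6, 531], [287.0, 297.0])]
110 [([92, 29, 59, 59, 2490], [119.0, 58.0]), ([228, 61, 51, 56, 2249], [253.0, 88.0]), ([502, 135, 138, 165, 20522], [577.0, 220.0]), ([278, 138, 69, 107, 4949], [311.0, 193.0]), ([272, 175, 74, 107, 2210], [306.0, 247.0]), ([52, 238, 61, 56, 1067], [83.0, 261.0])]
.....:::::::=#%#=:::::::................
[... 2847 characters left out ...]
=::::::*@@
..................+############-......................::===::::::#@@
..................-==++**######:......................:-===::::::%@@
...........................::--:......................:--=-:::::-@@@
.......................:.......:...............  ....::-:--:::::=@@@
:::::......:::::::::::::::::::::................ ....:--::-=::::+@@@
=====......=====================-----::::::::.... .-::-----==:::*@@@
****-......****++**************+------------:......:-------+=-::+***
***:.......****==**************==-==--------:.......:----=+*-:::::::
:..........:::::::-:::::-::::::::::::::::.::.........:----=-::.:::::
-..........------=+===========------------::...........--==-::.:::::
```

```bash
cat >> h.py <<'E'
def comp(name,u,v,th=90,rmax=300):
    g=cv2.imread(f"pics/{name}.png").max(2);m=(g>th).astype(np.uint8);m[rmax:]=0;m=cv2.morphologyEx(m,cv2.MORPH_OPEN,np.ones((3,3)))
    n,l,st,c=cv2.connectedComponentsWithStats(m);k=l[v,u];print("comp",st[k]);return l==k
def ascii(name,r0,r1,c0,c1,w=90):
    g=cv2.imread(f"pics/{name}.png").max(2)[r0:r1,c0:c1];h=int(w*(r1-r0)/(c1-c0)*.55)
    for r in cv2.resize(g,(w,h),interpolation=cv2.INTER_AREA): print("".join(" .:-=+*#%@"[min(9,v//23)] for v in r))
E
python3 - <<'E'
from h import *
m=comp("w10",309,210)
q=binfit("w10",m,[500,-150,.1]);go(q);print(manip.sense()["joint_pos"].round(2))
E
```

```text
comp [ 272  138   75  144 8667]
bin [ 4.78035e+02 -1.56306e+02  3.50000e-02] IoU 0.899
G [ 436.1 -157.8] tool shift [ 63.9  -7.4 213.2] turn 0.084 | shift after turn [np.float64(63.0), np.float64(-12.7)]
[ 0.01  0.22  0.22  1.91 -0.05  1.02  1.94]
```

```bash
python3 -m jog '[[0.013,-0.0016,0.03,0],[0.013,-0.0016,0.03,0],[0.013,-0.0016,0.03,0],[0.013,-0.0016,0.03,0],[0.012,-0.0016,0.03,0]]' >/dev/null
python3 -m jog '[[0,0,0.0126,0],[0,0,0.0126,0],[0,0,0.0126,0],[0,0,0.0126,0],[0,0,0.0126,0]]'
python3 -m jog '[[0,0,0,0],[0,0,0,0],[0,0,0,0],[0,0,0,0],[0,0,0,0]]' 0.055 10
python3 -m jog '[[0,0,0,0],[0,0,0,0],[0,0,0,0],[0,0,0,0],[0,0,0,0]]' - 3
python3 - <<'E'
from h import *
s=manip.sense();snap("w11");frontrows("w11");p=s["position"]
K,R,t,_=cam("w11");tc=R.T@np.r_[0,0,0]-R.T@t-p;print("cam-tcp",tc)
for G in(-42,-36,-48):print(G,proj("w11",heldpts([(-55,0,-33),(-55,0,3)],0,(G,-10),p,.118)).tolist())
ascii("w11",220,345,220,420,100)
E
```

```text
time: 26.05
position: [436.6, -158.5, 187.1]
eef_rot: [[-0.993, -0.118, -0.009], [-0.118, 0.993, -0.005], [0.009, -0.004, -1.0]]
wrist_force: [-0.1, -0.1, 0.5]
finger_gap: 87.1
grip_force: 0.0
time: 26.55
position: [436.7, -158.4, 188.3]
eef_rot: [[-0.993, -0.119, -0.008], [-0.119, 0.993, -0.005], [0.008, -0.004, -1.0]]
wrist_force: [0.4, 0.8, 2.3]
finger_gap: 62.1
grip_force: 9.9
time: 27.05
position: [436.8, -158.4, 188.0]
eef_rot: [[-0.993, -0.118, -0.008], [-0.118, 0.993, -0.005], [0.009, -0.004, -1.0]]
wrist_force: [0.3, -0.6, 4.0]
finger_gap: 62.5
grip_force: 3.0
edges [(279, 26), (280, 35), (281, 14), (282, 9), (283, 21), (284, 13), (300, 16), (301, 21), (303, -40), (304, -49), (306, 11), (307, 18), (308, 21), (319, -12), (321, 9), (324, -15), (325, -15), (326, -12), (331, -15), (332, -9)]
cam-tcp [-82.59037704 -12.00817205 -18.92587893]
-42 [[323.2, 278.3], [324.1, 311.2]]
-36 [[323.2, 267.6], [324.2, 298.3]]
-48 [[323.1, 288.8], [324.0, 323.7]]
@@@@@@@@@@#**+==========-----------::::::::::::::::::::.:....:......................................
@@@@@@@@@%#*+===========-------
[... 2601 characters left out ...]
::::::+%%%#======#%%%%%%%%%%%%%%%##############################%%%%%%%%%%%%#*%%%*:::::::......
::::::::::::#%%%*======*****######%%%%%#******######%%%###*******#####%#*++=+==++++%%%#:::::::......
:.:::::::::-#%%#=----==+++++++++++++++*+++++++++++++++++**+++************+========+#%%#::::::::.....
:::::::-:::-=====------====================================+++++++++++++++=============----:-:::::::
=======================++=+++++++++++++++++++++++++++++++++++++++++++++++++++++=+===================
++++++++++++++++++++++++++++++++++++++++++++++++++++++++++++++++++++++++++++++++++++++++++++++++++++
****************************************************************************************************
```

```bash
python3 -m jog '[[-0.0013,0,-0.0056,0],[-0.0017,0,-0.0055,0],[-0.0019,0,-0.0054,0],[-0.0022,0,-0.0054,0],[-0.0025,0,-0.0051,0]]' >/dev/null
python3 -m jog '[[-0.0028,0,-0.0051,0],[-0.003,0,-0.0048,0],[-0.0033,0,-0.0048,0],[-0.0035,0,-0.0045,0],[-0.0037,0,-0.0045,0]]'
cat >> h.py <<'E'
def tiltrows(name,p,yaw):
    frontrows(name)
    for th in range(0,50,5): print(th,proj(name,heldpts([(-55,0,-33),(-55,0,-28),(-55,0,-6),(-55,0,3)],th,(-42,-10),p,yaw))[:,1].tolist())
E
python3 - <<'E'
from h import *
s=manip.sense();snap("w12");tiltrows("w12",s["position"],.118)
ascii("w12",245,345,220,420,90)
ascii("w5",245,335,220,420,90)
E
```

```text
time: 28.1
position: [462.5, -154.9, 238.3]
eef_rot: [[-0.993, -0.119, -0.011], [-0.119, 0.993, -0.004], [0.011, -0.003, -1.0]]
wrist_force: [-3.2, 0.8, -0.3]
finger_gap: 62.1
grip_force: 3.0
edges [(244, 68), (245, 35), (249, -9), (251, 12), (252, 25), (253, 12), (284, -12), (285, -21), (292, -9), (294, 11), (297, 11), (298, 14), (300, -24), (306, -18), (307, -29), (308, 10), (309, 12), (310, 13), (311, 9), (323, -11), (324, -14), (325, -10), (331, -17), (332, -11), (333, 9)]
0 [279.1, 282.9, 302.4, 311.9]
5 [276.5, 281.1, 304.3, 315.7]
10 [274.2, 279.5, 306.4, 319.5]
15 [272.2, 278.2, 308.7, 323.4]
20 [270.5, 277.3, 311.1, 327.3]
25 [269.2, 276.6, 313.7, 331.2]
30 [268.2, 276.3, 316.3, 335.1]
35 [267.6, 276.4, 319.0, 338.8]
40 [267.5, 276.8, 321.8, 342.4]
45 [267.7, 277.6, 324.6, 345.8]
----------------#@@@@@@@%%%@%@%@%%@@%@%%%%%%%%%%%%%%%%%%%%@@@@@@@@@@@@@%+----------:::::::
---------------=@@@@%@@@@@@%%@@@@@@@@@@@@@@@@@@@@@@@@@@@@@@@@@@@@@@@@@@@#-----------::::::
---------------*@@@@%%%@@@@@@@@@@@@@@@@@@@@@@@@@@@@@@@@@@@@@@@@@@@%%%%%%%=-----------:::::
--------------=#@@@%%%%@@@@
[... 3185 characters left out ...]
%%%%%%%%%%%%%%%%%%%%%%%%%%%%%%%%%%%%%%%*++++++**-:::::::::+###%
#+:::::::::::+*#*++++*#%%%%%%%%%%%%%%%%%%%%%%%%%%%%%%%%%%%%%%%%%%%#++++++*+-::::::::::-+##
::::::::::::-****++++*%%%%%%%%%%%%%%%%%%%%%%%%%%%###%%%%#%%%%%%%%%#+++++**+-::::::::::::-=
::::::::::::-****+++++*********************************************+++++***-::::::::::::::
::::::::::::-===+++++++++++++++++++++++++++++++++++++++++++++++++++++++++-=-::::::::::::::
:::::::::::==+=-++++++++=======+++++++=-=======++++++++-=======++++++++==---=-::::::::::::
....:::::::-------------------------------------------------------------------:::::::::.::
:::::::::::-------------------------------------------------------------------::::::::::::
```

```bash
cat >> h.py <<'E'
def tiltfit(name,p,yaw,rows,heel=True,zs=(-33,-28,-6,3),x0=(25,-42,-10)):
    """fit tilt and grip point (gx,gz) from rows of front-face features; heel on bench if asked"""
    P=[(-55,0,z) for z in zs]
    def f(q):
        r=proj(name,heldpts(P,q[0],q[1:],p,yaw))[:,1]-rows
        h=heldpts([(65.5,0,-33)],q[0],q[1:],p,yaw)[0,2] if heel else 0
        return np.r_[r,h/3 if heel else 0,(q[2]+10)/20]
    r=least_squares(f,x0,diff_step=1e-2);print("tilt,gx,gz",r.x.round(1),"res",r.fun.round(1));return r.x
E
python3 - <<'E'
from h import *
p=manip.sense()["position"]
tiltfit("w12",p,.118,[244.5,252.3,285,292.5]);tiltfit("w12",p,.118,[244.5,252.3,285,292.5],False)
tiltfit("w11",p*0+[436.8,-158.4,188.],.118,[279,283.5,303,310],True,x0=(2,-42,-10))
tiltfit("w5",[458.8,194.6,238],.153,[268,277,314.5],True,zs=(-33,-28,-6))
tiltfit("w6",[469.2,196.3,254.8],.153,[267,279,320],True,zs=(-33,-28,-6))
E
```

```text
tilt,gx,gz [ 19.4 -33.2   1.4] res [ 1.2 -0.6 -3.5  3.2  3.3  0.6]
tilt,gx,gz [ 16.5 -27.5  -6. ] res [ 1.5 -0.5 -3.9  2.8  0.   0.2]
tilt,gx,gz [ -0.8 -43.3  -7.8] res [ 0.5 -0.3 -1.1  1.1  0.1  0.1]
tilt,gx,gz [ 27.9 -47.7  -9.1] res [ 0.6 -0.6  0.  -0.   0. ]
tilt,gx,gz [ 34.3 -54.8  -4.9] res [ 3.4 -0.4 -1.9 -0.1  0.3]
```

```bash
python3 -m jog '[[0.01,0,0,0],[0.01,0,0.005,0],[0.008,0,0.01,0],[0.004,0,0.01,0],[0,0,0.01,0]]' >/dev/null
python3 -m jog '[[0,0,0.005,0],[0,0,0.005,0],[0,0,0.003,0],[0,0,0.002,0],[0,0,0.0,0]]'
python3 -m jog '[[0,0,0,0],[0,0,0,0],[0,0,0,0],[0,0,0,0],[0,0,0,0]]' 0.087
python3 - <<'E'
from h import *
s=manip.sense();snap("w13");frontrows("w13");p=s["position"]
for G in(-42,-36,-30,-24):print(G,proj("w13",heldpts([(-55,0,-33),(-55,0,3)],0,(G,p[2]-164-33),p,.118)).tolist())
ascii("w13",200,345,180,460,90)
E
```

```text
time: 29.15
position: [430.9, -159.1, 188.5]
eef_rot: [[-0.993, -0.119, -0.008], [-0.119, 0.993, -0.005], [0.008, -0.004, -1.0]]
wrist_force: [0.4, -0.1, -1.2]
finger_gap: 61.9
grip_force: 3.0
time: 29.65
position: [430.5, -159.2, 188.6]
eef_rot: [[-0.993, -0.119, -0.009], [-0.119, 0.993, -0.005], [0.009, -0.004, -1.0]]
wrist_force: [1.4, 0.2, -0.1]
finger_gap: 86.0
grip_force: 0.0
edges [(253, 19), (254, 39), (255, 31), (256, 23), (257, 12), (270, 12), (271, 24), (272, 11), (273, -25), (274, -73), (275, 16), (276, 23), (277, 10), (288, -18), (289, -20), (290, -13), (294, 13), (295, 17), (296, 15), (324, -14), (325, -18), (326, -15), (331, -19), (332, -15)]
-42 [[323.1, 277.3], [324.0, 309.6]]
-36 [[323.2, 266.7], [324.1, 296.9]]
-30 [[323.2, 255.9], [324.2, 283.9]]
-24 [[323.3, 244.9], [324.3, 270.5]]
@@@@@@@@@@@@@@@@@@@@%#***+====--------:::::::::::::::::::::::::::::::::::::::::::::.:::...
@@@@@@@@@@@@@@@@@@@@%#***+=====-------:::::::::::::::::::::::::::::::::::::::::::::::.....
@@@@@@@@@@@@@@@@@@@@@#***+=====--------::::::::::::::::::::::::::::::::::::::::::::.:.....
@@@@@@@@@@@@@
[... 1288 characters left out ...]
+%%%%%%%%%%%%%%%%%%%%%%%%%%%%%%%%*=====*@%=:::::::::::::.......
-------------------*@%*+===+%%%%%%%%%%%%%%%%%@@%%%%%%%%%%%%%*=====+%@*::::::::::.::.......
-------------------*@%+====+%%%%%%%%%%%%%%%%%%@@@@@@@@@@@@@#*+====+%@#:::::::::::.........
-------------------%@%+=====#%%%%%%%%%%%%%%%%%%%%%%%%%%%%%%*+======%@%::::::::::::........
::::::-----:::::::-%@%======#%#*######%%%%#######%%%%%*####++======#@%-:::::::::::........
::::::----:::-::::-+*+======+++++++++++++++++****************======+++-:::::::::::::::::::
++++++++++++++++++++++++++++++++++++++++++++++++++++++++++++++++++++++++++++++++++++++++++
******************************************************************************************
```

```bash
python3 -m jog '[[0.006,0,0,0],[0.006,0,0,0],[0.005,0,0,0],[0,0,0,0],[0,0,0,0]]'
python3 -m jog '[[0,0,0,0],[0,0,0,0],[0,0,0,0],[0,0,0,0],[0,0,0,0]]' 0.055 3 | egrep "gap|force"
for i in 1 2; do python3 -m jog '[[-0.001,0,-0.003,0],[-0.001,0,-0.003,0],[-0.001,0,-0.003,0],[-0.001,0,-0.003,0],[-0.001,0,-0.003,0]]' | egrep "pos|force"; done
python3 - <<'E'
from h import *
s=manip.sense();snap("w14");frontrows("w14");p=s["position"];ascii("w14",240,335,210,430,80)
E
```

```text
time: 30.2
position: [413.5, -161.2, 188.8]
eef_rot: [[-0.993, -0.118, -0.008], [-0.118, 0.993, -0.005], [0.009, -0.004, -1.0]]
wrist_force: [0.3, -0.4, -0.8]
finger_gap: 86.7
grip_force: 0.0
wrist_force: [0.3, 0.4, -0.5]
finger_gap: 62.0
grip_force: 3.0
position: [418.8, -160.5, 204.0]
wrist_force: [-1.0, 0.5, -1.5]
grip_force: 3.0
position: [424.0, -159.8, 218.9]
wrist_force: [0.4, -1.0, -0.2]
grip_force: 3.0
edges [(277, 47), (278, 45), (279, 12), (284, 24), (315, -38), (320, -12), (322, 13), (327, -10), (328, -17), (331, -14)]
@@@@@@@@@@@@@@@@****+++++++++===========------------------------------::::::::::
@@@@@@@@@@@@@@#****++++++++++=============-------------------------------:::::::
@@@@@@@@@@@@%******++++++++++=================-----------------------------:::::
@@@@@@@@@@%******++++++++++++=====================-------------------------:::::
@@@@@%%*********++++++++++++++========================-----------------------:::
*************+++++++++++++++++============================---------------------:
********+++++++++++++++++++++++=============================-----------------
[... 275 characters left out ...]
@@@@@@@@@@@@@@@@@@@@@@@@@@@@@@@@@@+===-------------:
=+++++++====++++%@@@@@@@@@@@@@@@@@@@@@@@@@@@@@@@@@@@@@@@@@@@@@#====-----------::
=============+=+@@@@@@@@@@@@@@@@@@@@@@@@@@@@@@@@@@@@@@@@@@@@@@@+====----------::
===============#@@@@@@@@@@@@@@@@@@@@@@@@@@@@@@@@@@@@@@@@@@@@@@@#-==----------:::
====--=========%@@@@@@@@@@@@@@@@@@@@@@@@@@@@@@@@@@@@@@@@@@@@@@@@=---------:-::::
--------=====+#@%@@@@@@@@@@@@@@@@@@@@@@@@@@@@@@@@@@@@@@@@@@@@%@@#*--------::::::
--------=====@@@%%@@%%%%%@@@@@@@@@@@%%%%@@@@@@@@@@@@%%%%%@@@@%%@@@-=-------:::::
--------===--%@@@%####%%%%%%@@@@@@####%%%%%@@@@@@@@####%%%%%%%@@@%---------:::::
=============*****************************************************==============
```

```bash
python3 - <<'E'
from h import *
p=manip.sense()["position"]
tiltfit("w14",p,.118,[277.5,284,315.5],True,zs=(-33,-28,-6),x0=(15,-46,-8))
tiltfit("w14",p,.118,[277.5,284,315.5],False,zs=(-33,-28,-6),x0=(15,-46,-8))
E
for i in 1 2; do python3 -m jog '[[-0.0015,0,-0.003,0],[-0.002,0,-0.003,0],[-0.002,0,-0.003,0],[-0.002,0,-0.003,0],[-0.002,0,-0.003,0]]' | egrep "pos|force"; done
python3 - <<'E'
from h import *
s=manip.sense();snap("w15");frontrows("w15");p=s["position"];ascii("w15",255,335,210,430,60)
E
```

```text
tilt,gx,gz [ 17.2 -45.2 -10.7] res [-0.3 -0.4  0.7  0.4 -0. ]
tilt,gx,gz [ 13.6 -40.1 -16.7] res [ 0.1 -0.1  0.   0.  -0.3]
position: [433.5, -158.6, 233.8]
wrist_force: [-0.6, 0.6, -1.0]
grip_force: 3.0
position: [443.2, -157.4, 248.7]
wrist_force: [-0.1, 0.0, -1.2]
grip_force: 3.0
edges [(272, 12), (273, 63), (274, 33), (283, 29), (284, 28), (320, -10), (321, -22), (322, -14), (324, -9), (325, -14), (326, -14), (327, -12), (331, -10)]
--------------------------------------------:::::::::::::...
----------------------------------------------:::::::::::...
:::----------================================---::::::::....
:::::-------=%%%%%%%%%%%%%%%%%%%%%%%%%@%%%%%%%+--::::::::...
::::::--::--+@%%%@@@@@@@@@@@@@@@@@@@@@@@@@%%%@#--:::::::::..
:::::::::---#@%%%@@@@@@@@@@@@@@@@@@@@@@@@@%%%@@---::::::::..
:::::::::---@@%%%@@@@@@@@@@@@@@@@@@@@@@@@@@%%@@=---:::::::::
::::::::---=@@%%%@@@@@@@@@@@@@@@@@@@@@@@@@@%%%@+---:::::::::
:::::::----*%%%%@@@@@@@@@@@@@@@@@@@@@@@@@@@%%%@#---:::::::::
::::::-----#@@%%@@@@@@@@@@@@@@@@@@@@@@@@@@@%%%@#---:::::::::
::::::-----#%%####%%%%%%%%###%%%%%%%%####%%%%%%%----::::::::
:---------===+++++++++++++++++++++++++++++++++===----------:
```

```bash
python3 - <<'E'
from h import *
p=manip.sense()["position"]
tiltfit("w15",p,.118,[273.3,283.5,321.5],True,zs=(-33,-28,-6),x0=(30,-46,-8))
tiltfit("w15",p,.118,[273.3,283.5,321.5],False,zs=(-33,-28,-6),x0=(30,-46,-8))
E
```

```text
tilt,gx,gz [ 32.7 -51.7  -6.5] res [ 0.9 -1.2  0.4 -0.2  0.2]
tilt,gx,gz [ 27.5 -45.1 -10.8] res [ 1.2 -1.1 -0.2  0.  -0. ]
```

```bash
python3 -m jog '[[0,0,0,0],[0,0,0,0],[0,0,-0.01,0],[0,0,-0.02,0],[0,0,-0.02,0]]' 0.055 40 >/dev/null
python3 -m jog '[[0,0,-0.02,0],[0,0.004,-0.011,0],[-0.004,0.004,0,0],[-0.004,0.004,0,0],[0,0,0,0]]' 
python3 - <<'E'
from h import *
s=manip.sense();snap("w16");frontrows("w16");p=s["position"]
a=snap("sc3","scene");b=snap("s4","side")
g=p-[0,0,164];print(proj("sc3",[g]),proj("s4",[g]))
# expected lip ends at tilt 30 for reference in scene
for th in(24,30,36): print(th,"lip/bridge in scene",proj("sc3",heldpts([(70,-31,33),(70,31,33),(75,0,14),(65.5,0,-30)],th,(-47,-9),p,.118)).tolist())
u,v=proj("sc3",heldpts([(70,0,33)],30,(-47,-9),p,.118))[0].astype(int)
ascii("sc3",v-22,v+45,u-45,u+45,120)
E
```

```text
time: 33.8
position: [450.5, -143.0, 328.4]
eef_rot: [[-0.993, -0.12, -0.01], [-0.12, 0.993, -0.004], [0.011, -0.003, -1.0]]
wrist_force: [0.5, -0.9, -0.6]
finger_gap: 61.4
grip_force: 40.0
edges [(272, 16), (273, 65), (274, 34), (280, -10), (283, 29), (284, 28), (320, -10), (321, -24), (322, -13), (324, -9), (325, -13), (326, -12), (327, -10), (331, -9)]
[[218.8 209.6]] [[343.7 320.4]]
24 lip/bridge in scene [[200.2, 245.9], [225.6, 245.6], [214.3, 250.3], [217.7, 252.5]]
30 lip/bridge in scene [[201.2, 249.1], [226.3, 248.8], [215.2, 252.6], [218.6, 253.0]]
36 lip/bridge in scene [[202.2, 251.7], [227.1, 251.4], [216.1, 254.5], [219.5, 252.9]]
++++++=======-::...............:...:.:..:+%@@@@@*+=-:---==============++++++++++==-:-::.................................
+++++++======--:...........:..:......:...-+#@@@@*+=-----==============++++++++++==-:-::.................................
+++++++======-::............::::::::.....:-+###**+=-----===============+++++++++=---:::.................................
++++++++====-::.................:...:.....:-++**+=------================++++++++=--
[... 4782 characters left out ...]
...............................................................................................
........................................................................................................................
........................................................................................................................
........................................................................................................................
........................................................................................................................
........................................................................................................................
```

```bash
python3 -m jog '[[-0.002,0,0.0035,0],[-0.002,0,0.0035,0],[-0.002,0,0.0035,0],[-0.002,0,0.0035,0],[-0.002,0,0.0035,0]]' | egrep "pos|wrist"
python3 -m jog '[[-0.002,0,0.0035,0],[-0.002,0,0.0035,0],[-0.001,0,0.0018,0],[0,0,0,0],[0,0,0,0]]' | egrep "pos|wrist"
python3 -m jog '[[-0.001,0,0.0018,0],[-0.001,0,0.0017,0],[0,0,0,0],[0,0,0,0],[0,0,0,0]]' | egrep "pos|wrist"
```

```text
position: [457.3, -143.8, 310.7]
wrist_force: [-14.4, -1.9, 7.2]
position: [465.1, -142.4, 302.9]
wrist_force: [-0.5, -1.1, -1.5]
position: [466.8, -142.3, 299.4]
wrist_force: [-1.0, 0.3, -0.9]
```

```bash
python3 - <<'E'
from h import *
s=manip.sense();snap("w17");frontrows("w17");p=s["position"];print(p)
print(s["wrist_force"],s["moment"])
tiltfit("w16",[450.5,-143,328.4],.12,[273.3,283.5,321.5],False,zs=(-33,-28,-6),x0=(30,-46,-8))
ascii("w17",240,335,210,430,80)
E
```

```text
edges [(272, 60), (273, 37), (281, 27), (282, 26), (316, -11), (317, -17), (318, -19), (324, -11), (325, -12), (326, -10), (327, -13), (331, -9)]
[ 466.78128535 -142.32222509  299.39085216]
[-1.01788408  0.30610997 -0.91854549] [ 0.04044971  0.10647431 -0.00789257]
tilt,gx,gz [ 33.2 -59.5  -2. ] res [ 1.6 -0.8 -1.1  0.   0.4]
.......................................................................   .     
..........................................................................      
............................................................................ .  
...............................::.:::::::::::................................  .
.........................::::::::::::::::::::::...............................  
......................:::::::::::::::::::::::::::::::...........................
.................:-------------------------------------------:..................
................:+*#***************************************#*+..................
................:******#################################******:.................
...............:=*#****%%%%%%%%%%%%%%%%%%%%%%%%@%%%%%%%%******-::...............
..............::=******%%%%%%%%%%%%%%@@%%%%%%%%%%%%%%@@%******=:::..............
.............:::*#*****%%%%%%%%%%%%%%%%%%%%%%%%%%%%%%%%%#*****+:::..............
............::::*#****#%%%%%%%@%%%%%%%%%%%%%%%%%%%%%%%%%#******::::.............
...........:::.-******%%@%%%%%@@%%%%%%%%%%%%%%%%@%%%%%%%%******-.::.............
...............+*#****%@%@@%%@@@%@@@@%%%@@%%%%%%%%@%%%%%%******=................
..........::..:###****#%##%####%%#%%%###%%###############******=................
..............-=+********************************************+==:...............
.............-=+==+++++=-=======++++++==========++++++=-======-==-..............
:::::::::::::-----------------------------------------------------::::::::::::::
```

```bash
for i in 1 2 3 4; do python3 -m jog '[[0,0,0.001,0],[0,0,0.001,0],[0,0,0.001,0],[0,0,0.001,0],[0,0,0,0]]' | egrep "pos|wrist"; done
```

```text
position: [466.7, -142.3, 295.2]
wrist_force: [0.2, 0.0, -1.8]
position: [467.2, -142.4, 291.6]
wrist_force: [1.7, -0.1, -1.0]
position: [467.3, -142.4, 287.7]
wrist_force: [3.6, 0.0, 1.5]
position: [466.6, -142.4, 283.2]
wrist_force: [2.7, -0.9, 2.1]
```

```bash
python3 -m jog '[[0,0,0,0],[0,0,0,0],[0,0,0.003,0],[0,0,0.003,0],[0,0,0.003,0]]' 0.055 3 | egrep "pos|wrist|gap"
for i in 1 2; do python3 -m jog '[[0.0005,0,0.003,0],[0.0005,0,0.003,0],[0.0005,0,0.003,0],[0.0005,0,0.003,0],[0,0,0.003,0]]' | egrep "pos|wrist"; done
for i in 1 ; do python3 -m jog '[[-0.0005,0,0.003,0],[-0.0005,0,0.003,0],[-0.0005,0,0.003,0],[-0.0005,0,0.003,0],[-0.001,0,0.003,0]]' | egrep "pos|wrist"; done
python3 - <<'E'
from h import *
s=manip.sense();snap("w18");frontrows("w18");ascii("w18",230,335,210,430,80)
E
```

```text
position: [465.8, -142.4, 273.6]
wrist_force: [1.5, -0.0, -0.5]
finger_gap: 62.1
position: [464.5, -142.6, 259.2]
wrist_force: [0.7, 1.4, 0.1]
position: [462.9, -143.0, 244.5]
wrist_force: [3.3, 0.9, 0.4]
position: [464.7, -142.6, 229.0]
wrist_force: [0.9, 3.5, 3.7]
edges [(290, 40), (291, 43), (292, 13), (294, 22), (295, 15), (311, 12), (315, -76), (317, 13), (318, 15), (319, 27), (320, 11), (325, -13), (326, -12), (327, -15), (328, -14), (330, -9), (331, -19), (333, 10), (334, 9)]
------------------------------------------------------------------------::::::::
-------------------------------------------------------------------------:::::::
-------------------------------------------------------------------------:::::::
-------------------------------------------------------------------------:::::::
-------------------------------------------------------------------------:::::::
------------------------------------------------------------------------::::::::
-----------------------------------------------------------------------:::::::::
---------------------------------------------
[... 388 characters left out ...]
##############*########*#*******+--==-----::::::::::
--------------=--+%%%%%%@@@@@@@@@@@@@@@@@@@@@@@@@@@@@@@@%%%%%=--==-----:::::::::
-------------=--=#%%%%%@@@@@@@@@@@@@@@@@@@@@@@@@@@@@@@@@%%%%%#=--==-----::::::::
------------=---*%%%%%%@@@@@@@@@@@@@@@@@@@@@@@@@@@@@@@@@@%%%%%#-----------::::::
----::----==-=#%@%%%%%@@@@@@@@@@@@@@@@@@@@@@@@@@@@@@@@@@@%%%%#%%#=-----:::::::::
-::::----===-+@@@#%%%%%%%%%%%%%%@@@@%%%%%%%%%%%@@@@@@@%%%%%%%#@@@*------::::::::
::::::---==--*@@@@@@@@@@@@@@@@@@@@@@@@@@@@@@@@@@@@@@@@@@@@@@@@@@@#------::::::::
:::::---=----+%%%%@@@@@@@@@@%%%%%%%@@@@@@@@@%%%%%%%@@@@@@@@@@%#%%#-------:::::::
=============***********************#########*********************+=============
```

```bash
python3 -m jog '[[0,0,0,0],[0,0,0,0],[0,0,0,0],[0,0,0,0],[0,0,0,0]]' 0.087 | egrep "pos|wrist|gap"
python3 -m jog '[[0,0,-0.02,0],[0,0,-0.03,0],[0,0,-0.04,0],[-0.02,0,-0.04,0],[-0.03,0,-0.03,0]]' >/dev/null
python3 -m jog '[[0,0,-0.01,0],[0,0,0,0],[0,0,0,0],[0,0,0,0],[0,0,0,0]]'
python3 - <<'E'
from h import *
a=snap("w19");s=manip.sense();print(s["joint_pos"].round(2))
# project expected hung bin
ry=.114;o=np.array([592.4,-168.]);C,S=np.cos(ry),np.sin(ry)
P=np.array([(-55,-31,3),(-55,31,3),(55,-31,33),(55,31,33),(70,-31,33),(70,31,33)],float)+[-74,40,73.5]
W=np.c_[o[0]+C*P[:,0]-S*P[:,1],o[1]+S*P[:,0]+C*P[:,1],P[:,2]];print(proj("w19",W).tolist())
ascii("w19",120,330,200,460,110)
E
```

```text
position: [465.0, -142.9, 229.4]
wrist_force: [-0.6, 0.9, 1.0]
finger_gap: 85.5
time: 41.05
position: [515.5, -136.2, 397.6]
eef_rot: [[-0.993, -0.118, -0.012], [-0.118, 0.993, -0.004], [0.012, -0.003, -1.0]]
wrist_force: [0.7, -0.2, 0.3]
finger_gap: 87.0
grip_force: 0.0
[-0.01  0.25  0.23  1.89 -0.06  1.03  1.93]
[[285.3, 172.3], [357.2, 172.7], [284.9, 304.0], [356.2, 304.4], [285.3, 319.4], [355.6, 319.8]]
...............................................................................                               
...............................................................................                               
...............................................................................                               
...............................................................................                               
..............................................................................                                
..............................................................................                                
.....................
[... 3940 characters left out ...]
::................. ......:--::--:
..............:*###*+++==+*#####***#######################+=================---------:................--------
..............:#%%%%#*****%%%%%%%%%######################*+======+*******************-.................-+*****
...............=*****+====*#############################*+===========================:...................:====
...............-==========+*****************************=============================:.....................:-=
..............................................................................................................
..............................................................................................................
```

```bash
for i in 1 2; do python3 -m jog '[[-0.019,0.035,0,-0.0045],[-0.019,0.035,0,-0.0045],[-0.019,0.035,0,-0.0045],[-0.019,0.035,0,-0.0045],[-0.019,0.035,0,-0.0045]]'; done >/dev/null
python3 -m jog '[[0,0,0,0],[0,0,0,0],[0,0,0,0],[0,0,0,0],[0,0,0,0]]'
python3 - <<'E'
from h import *
a=snap("w20");print(manip.sense()["joint_pos"].round(2))
for d in manip.cut_out("wrist","bin1_mid"):
    b=d["box"];print(b,d["conf"]);x0=at("w20",b[0]+b[2]/2,b[1]+b[3]/2,40)
    q=binfit("w20",d["pixels"],[x0[0],x0[1],.12]);go(q,-47,187)
E
```

```text
time: 42.6
position: [656.0, 235.4, 396.3]
eef_rot: [[-0.987, -0.161, -0.008], [-0.161, 0.987, -0.005], [0.009, -0.004, -1.0]]
wrist_force: [0.5, 0.6, 0.3]
finger_gap: 87.1
grip_force: 0.0
[-0.46  0.51  0.09  1.49 -0.04  1.15  1.36]
```

```bash
python3 - <<'E'
from h import *
ascii("w20",0,330,140,640,130)
for d in manip.find_in("wrist","bin2_mid"): print(d)
for c in("scene","side"):
  snap(c+"b",c);print(c,[(d["box"],round(d["conf"],2)) for d in manip.find_in(c,"bin2_mid")])
E
```

```text
. .........=*****%@%%%%%%%%%%%%%%%%%%@@@@@@@@@@@@@@@@@@@@@@@@@@@@@@@@@@@@@@@@@@@@@@@@@@@@%-::::::**=======-:::::::::-:            
. .........=*****%@@%%%%%%%%%%%%%%%%%@@@@@@@@@@@@@@@@@@@@@@@@@@@@@@@@@@@@@@@@@@@@@@@@@@@@*::::::=*========-:::::::::==.           
...........=*****%@@%%%%%%%%%%%%%%%%@@@@@@@@@@@@@@@@@@@@@@@@@@@@@@@@@@@@@@@@@@@@@@@@@@@@%-:::::-**+++====-:::::::::-+:  .         
...........-*****#@@%%%%%%%%%%%%%%%%%@@@@@@@@@@@@@@@@@@@@@@@@@@@@@@@@@@@@@@@@@@@@@@@@@@@*::::::=*********-:::::::::+=    .        
...........:*****#@@%%%%%%%%%%%%%%%%%@@@@@@@@@@@@@@@@@@@@@@@@@@@@@@@@@@@@@@@@@@@@@@@@@@%-:::::-*********=:::::::::=+.             
:..........:******%@%%%%%%%%%%%%%%%%%%@@@@@@@@@@@@@@@@@@@@@@@@@@@@@@@@@@@@@@@@@@@@@@@@@*::::::+*********-::::::::-*-       .      
:..........:******%@%%%%%%%%%%%%%%%%%%@@@@@@@@@@@@@@@@@@@@@@@@@@@@@@@@@@@@@@@@@@@@@@@@%-:::::-*********=:::::::::++..            .
:..........:******#@@@@@@@@@@@@@@@@@@@@@@@@@@@@@@@@@@@@@@@@@@@@@@@@@@@@@@@@@@@@@@@@@@@#::::::+#********:::::::::=*: .. ...        
:...........+++***#@@@@@@@@@@@@@@@@@@@@@@@@@@@@@@@@@
[... 4600 characters left out ...]
.........................:::::::::::::::::........... .::......
..-**###%%%%+:................................................................................:::::::::::::...............        
:.:***####+:................................................................. .............:::-:::::::::.....................     
--:+****+:................................................................................:----+-...............................  
{'box': [456.6, 1.0, 137.6, 141.5], 'conf': 0.65}
scene [([400.1, 248.8, 30.5, 39.6], 0.6), ([109.2, 254.0, 10.6, 27.7], 0.33)]
side [([257.6, 194.2, 43.8, 38.0], 0.75), ([313.4, 236.9, 201.1, 234.9], 0.36), ([326.7, 442.6, 26.0, 32.7], 0.36)]
```

```bash
python3 - <<'E'
from h import *
q=pose("w20",[(-55,-31,36),(-55,31,36),(70,-31,66),(70,31,66)],[(297,146),(361,143),(302,279),(367,276)],[640,237,.16])
go(q,-47,187)
E
```

```text
pose [6.31356e+02 2.41135e+02 2.08000e-01] yawdeg 11.9 res [[-0.7, -0.4], [0.5, -0.6], [0.7, 0.4], [-0.6, 0.8]]
G [585.4 231.4] tool shift [ 68.5   6.8 209.7] turn -0.045 | shift after turn [np.float64(68.2), np.float64(9.9)]
```

```bash
python3 -m jog '[[0.0137,0.0014,0.03,-0.01],[0.0137,0.0014,0.03,-0.01],[0.0137,0.0014,0.03,-0.01],[0.0137,0.0014,0.03,0],[0.0137,0.0014,0.03,0]]' 0.087 >/dev/null
python3 -m jog '[[0,0,0.012,0],[0,0,0.012,0],[0,0,0.012,0],[0,0,0.012,0],[0,0,0.012,0]]' | egrep "pos|wrist"
python3 -m jog '[[0,0,0,0],[0,0,0,0],[0,0,0,0],[0,0,0,0],[0,0,0,0]]' 0.055 3 | egrep "gap|force|pos"
python3 - <<'E'
from h import *
snap("w21");frontrows("w21");p=manip.sense()["position"]
for G in(-42,-48,-54):print(G,proj("w21",heldpts([(-55,0,-33),(-55,0,-28),(-55,0,-6),(-55,0,3)],0,(G,p[2]-164-33),p,.19))[:,1].tolist())
ascii("w21",240,335,210,430,70)
E
```

```text
position: [586.2, 230.5, 186.3]
wrist_force: [-0.3, 0.1, 0.4]
position: [585.6, 230.7, 187.2]
wrist_force: [-0.5, 0.7, 0.8]
finger_gap: 62.4
grip_force: 3.0
edges [(296, -20), (297, -35), (298, -11), (299, 10), (300, 14), (319, 20), (320, 9), (321, -22), (322, -44), (323, -14)]
-42 [278.4, 282.2, 301.6, 311.2]
-48 [288.8, 292.9, 313.6, 323.7]
-54 [299.1, 303.4, 325.3, 336.0]
####******************************************************************
####******************************************************************
###*******************************************************************
####******************************************************************
####******************************************************************
####******************************************************************
#####*****************************************************************
#####****-::===+*************************************+=--::-**********
####****-::::::=************************************=-......:+********
####***-...::..-**************++++++++++++++++======--.......:+*******
#####+:........:-----===========================-----:........:+******
#*++-..........-----=============================----::.........:=+***
==:...........:-----=============================-----:...........:+*+
-............:-----=+++++++++++++++++++++++++++++=-:::-::...........-=
...........:==:::::----:::---::::::::::-::::::---:::::-::.............
............:::::::::::::::::::::::::::::::::::::::::::::.............
```

```bash
python3 -m jog '[[0,0,0,0],[0,0,0,0],[-0.003,0,0,0],[-0.003,0,0,0],[0,0,0,0]]' 0.075 >/dev/null
python3 -m jog '[[0,0,0,0],[0,0,0,0],[0,0,0,0],[0,0,0,0],[0,0,0,0]]' 0.055 3 | egrep "gap|force"
for i in 1 2; do python3 -m jog '[[-0.001,0,-0.003,0],[-0.001,0,-0.003,0],[-0.001,0,-0.003,0],[-0.001,0,-0.003,0],[-0.001,0,-0.003,0]]' | egrep "wrist"; done
for i in 1 2; do python3 -m jog '[[-0.0015,0,-0.003,0],[-0.002,0,-0.003,0],[-0.002,0,-0.003,0],[-0.002,0,-0.003,0],[-0.002,0,-0.003,0]]' | egrep "pos|force"; done
python3 - <<'E'
from h import *
snap("w22");frontrows("w22");p=manip.sense()["position"];ascii("w22",240,335,210,430,70)
for th in(20,25,30,35):print(th,proj("w22",heldpts([(-55,0,-33),(-55,0,-28),(-55,0,-6),(-55,0,3)],th,(-47,-10),p,.2))[:,1].tolist())
E
```

```text
wrist_force: [0.3, -0.1, -0.4]
finger_gap: 62.4
grip_force: 3.0
wrist_force: [0.4, 0.7, -0.7]
wrist_force: [0.9, 0.4, -1.7]
position: [611.0, 235.5, 231.6]
wrist_force: [-0.3, 0.2, 0.3]
grip_force: 3.0
position: [620.6, 237.5, 246.5]
wrist_force: [-0.2, 0.3, -1.3]
grip_force: 3.0
edges [(278, -19), (279, -22), (288, 14), (289, 26), (324, -15), (325, -19), (326, -17), (327, -15), (328, -14)]
%%%%%%%%%%%%%%%#%%%%%%%%%#####################################++++++++
#%%%%%%%%%%%%%%%%%##%%%%%#####################################********
%##%%%%#%%%%%%%%%%#%%%%%%#############################################
%#%#%%%#%%%%%%%%%#%%%%%%%#############################################
%%####%%%#%%#%%%%%%%%%%%%#############################################
####%##%%#%%%%%%%%%%%%%%%#############################################
*######%%###%%###########*****************************################
.::::::---::===++++=++=+++++++++++++++++++++++++++++++===-:-*#########
...:::::::::::-=====+*+*******+******+********++*=====-:::::-*#######*
..........::::=====+*#####**#*####*#######**####*+====-::::..::-----==
..........::::=====+#####*####**##########*#####*+====-:..:...........
.............:=====+#######*###*##*#****####*###*+====-:..............
.............-=====+####*###**######****#*#*#####*====-:..............
.............======*############*#######*##*###*#*====-:..............
.............--===-=+++++*+==++++**===++++*===++++=--:::..............
.............::::::::::::::::::::::::::::::::::::::::::::.............
20 [278.7, 285.6, 319.9, 336.3]
25 [276.9, 284.4, 321.6, 339.2]
30 [275.4, 283.5, 323.4, 342.1]
35 [274.2, 282.9, 325.2, 344.8]
```

```bash
python3 -m jog '[[0,0,0,0],[0,0,0,0],[0,0,-0.03,0],[0,0,-0.04,0],[0,0,-0.03,0]]' 0.055 40 >/dev/null
python3 -m jog '[[0.036,0.003,0,0],[0.036,0.003,0,0],[0.036,0.003,0,0],[0.036,0.003,0,0],[0.036,0.003,0,0.085]]' >/dev/null
python3 -m jog '[[0.002,-0.037,0,0],[0.002,-0.037,0,0],[0.002,-0.037,0,0],[0.002,-0.037,0,0],[0.002,-0.037,0,0]]'
python3 -m jog '[[0.002,-0.037,0,0],[0.002,-0.037,0,0],[0,0,0,0],[0,0,0,0],[0,0,0,0]]'
python3 - <<'E'
from h import *
s=manip.sense();p,R=s["position"],s["eef_rot"];snap("w23");frontrows("w23");o=np.array([592.4,-168])
C,S=np.cos(.114),np.sin(.114);d=p[:2]-o;print("rack",(C*d[0]+S*d[1]).round(1),(-S*d[0]+C*d[1]).round(1),p[2]-164)
t=o+np.array([C*-122-S*140,S*-122+C*140]);print("tool shift to pre",(R.T@(np.r_[t,345]-p)).round(1),"yaw",np.arctan2(R[1,1],R[0,1])-np.pi/2)
E
```

```text
time: 49.05
position: [451.2, 31.5, 348.5]
eef_rot: [[-0.994, -0.109, -0.01], [-0.109, 0.994, -0.005], [0.01, -0.004, -1.0]]
wrist_force: [0.9, -0.4, -1.6]
finger_gap: 62.0
grip_force: 40.0
time: 49.55
position: [455.7, -40.0, 348.7]
eef_rot: [[-0.994, -0.11, -0.01], [-0.11, 0.994, -0.004], [0.01, -0.003, -1.0]]
wrist_force: [0.5, 0.3, -1.6]
finger_gap: 61.6
grip_force: 40.0
edges [(278, 32), (279, 21), (288, 9), (289, 18), (290, 10), (327, -9), (328, -17), (329, -10), (331, -16), (332, -18)]
rack -121.2 142.7 184.74248916942298
tool shift to pre [ 0.7 -2.7  3.8] yaw 0.11043425430073528
```

```bash
python3 -m jog '[[-0.002,-0.002,0.007,0],[0,0,0.007,0],[0,0,0.007,0],[0,0,0.007,0],[0,0,0.007,0]]' | egrep "pos|wrist"
for i in 1 2 3 4; do python3 -m jog '[[0,0,0.0015,0],[0,0,0.0015,0],[0,0,0.0015,0],[0,0,0.0015,0],[0,0,0,0]]' | egrep "pos|wrist"; done
```

```text
position: [457.7, -42.9, 313.1]
wrist_force: [0.8, -0.1, -1.7]
position: [457.8, -43.0, 308.0]
wrist_force: [-0.2, 0.7, -1.5]
position: [457.7, -43.0, 301.8]
wrist_force: [0.2, 0.6, -1.0]
position: [457.4, -43.2, 295.9]
wrist_force: [-3.4, -0.5, 3.0]
position: [456.7, -43.3, 289.4]
wrist_force: [-4.6, -0.4, 3.9]
```

```bash
python3 -m jog '[[0,0,0,0],[0,0,0,0],[0.001,0,0.003,0],[0.001,0,0.003,0],[0.001,0,0.003,0]]' 0.055 3 | egrep "pos|wrist|gap"
for i in 1 2; do python3 -m jog '[[0.0008,0,0.003,0],[0.0006,0,0.003,0],[0.0005,0,0.003,0],[0.0005,0,0.003,0],[0,0,0.003,0]]' | egrep "pos|wrist"; done
python3 -m jog '[[0,0,0.003,0],[-0.0005,0,0.003,0],[-0.0005,0,0.003,0],[-0.001,0,0.003,0],[-0.001,0,0.003,0]]' | egrep "pos|wrist"
python3 - <<'E'
from h import *
s=manip.sense();snap("w24");frontrows("w24");p=s["position"];ascii("w24",240,335,210,430,70)
for G in(-46,-50):print(G,proj("w24",heldpts([(-55,0,-33),(-55,0,-28),(-55,0,-6),(-55,0,3)],0,(G,-9),p,.11))[:,1].tolist())
E
```

```text
position: [455.1, -43.3, 281.0]
wrist_force: [0.1, -0.0, -0.3]
finger_gap: 62.0
position: [452.6, -43.7, 266.1]
wrist_force: [2.0, 0.5, -1.0]
position: [449.6, -44.2, 250.9]
wrist_force: [4.0, 1.6, -0.5]
position: [451.7, -44.0, 235.4]
wrist_force: [0.2, -1.2, -0.8]
edges [(291, 19), (292, 22), (296, 16), (317, 12), (319, -19), (320, -41), (331, -19), (332, -20)]
....................................... ....  .. . .  . . .      .....
............................................... ....      . ...  .....
................................................... ...  .. ..........
.................................................... . .. ............
........................................................... ..........
......................................................................
......................................................................
..........................................................  ..........
................::::::::::::..............................  .:::::::::
...............:+++++******+====================-----:..... ..::::::::
...............=++++*######*++++++++++++++++++++=-----.........:::::::
..............-+++++#######*+++++++++++++++++++++-----:..........:::::
.............:+++++*#######++++++++++++++++++++++=-----:...........:::
........::.:+*+++++*#######++++++++++++++++++=====-----=-............:
...........:**+++++++**+===----------------------------==:............
::::::::::::----=--======--------------------------------:............
-46 [285.5, 289.5, 309.5, 319.4]
-50 [292.4, 296.5, 317.4, 327.6]
```

```bash
python3 -m jog '[[-0.0005,0,0.002,0],[0,0,0.002,0],[0,0,0.002,0],[0,0,0.001,0],[0,0,0,0]]' | egrep "pos|wrist"
python3 -m jog '[[0,0,0,0],[0,0,0,0],[0,0,0,0],[0,0,0,0],[0,0,0,0]]' 0.087 | egrep "pos|wrist|gap"
python3 -m jog '[[0,0,-0.02,0],[0,0,-0.03,0],[0,0,-0.04,0],[-0.02,0,-0.04,0],[-0.03,0,-0.03,0]]' >/dev/null
python3 -m jog '[[0,0,-0.01,0],[0,0,0,0],[0,0,0,0],[0,0,0,0],[0,0,0,0]]'
cat >> h.py <<'E'
RACK=(592.4,-168.,.114)
def r2w(P):
    P=np.atleast_2d(np.array(P,float));C,S=np.cos(RACK[2]),np.sin(RACK[2])
    return np.c_[RACK[0]+C*P[:,0]-S*P[:,1],RACK[1]+S*P[:,0]+C*P[:,1],P[:,2]]
E
python3 - <<'E'
from h import *
snap("w25")
P=np.array([(-55,-31,3),(-55,31,3),(55,-31,33),(55,31,33),(70,-31,33),(70,31,33)],float)
print(proj("w25",r2w(P+[-74,140,73.5])).tolist());print(proj("w25",r2w(P+[-74,40,73.5])).tolist())
ascii("w25",110,330,150,460,110)
E
```

```text
position: [452.6, -43.9, 228.8]
wrist_force: [0.1, 0.5, -1.1]
position: [452.9, -43.8, 229.1]
wrist_force: [-0.1, -0.3, -0.0]
finger_gap: 86.0
time: 56.15
position: [503.2, -37.7, 397.2]
eef_rot: [[-0.994, -0.108, -0.012], [-0.108, 0.994, -0.005], [0.012, -0.003, -1.0]]
wrist_force: [0.4, 0.1, 0.4]
finger_gap: 86.8
grip_force: 0.0
[[285.8, 173.9], [357.8, 173.5], [286.6, 305.5], [357.9, 305.3], [287.2, 320.9], [357.4, 320.7]]
[[170.0, 174.5], [241.7, 174.1], [171.9, 305.9], [243.0, 305.7], [174.1, 321.3], [244.2, 321.1]]
........................................................                          ............................
.......................................................                         ...................:----------
.......................................................            .           .   . ..............=@@@@@%%%%%
........................................................              .  ..       . ...............+@@@%%%%%%%
........................................................  .            .  ...      ................+%%%%%%%%%%
..................
[... 3388 characters left out ...]
------:-::.::::::::::::+%@@@@@@@@@
::::::-**+++++++++-.....::....+*+:.::::::::::::==------------------------.:----:::::-::.::.:::::::::-#@@@@@@@@
+++++++#########+:............*#===+==-==+++=--==========================---========---::..:::::::::::=#@@@@@@
%%%%%%%######*=:..............+*+%%#***%%%%%***+========================+*****%%%%%#--=-:....:::::::::::-#@@@@
+##########*-:................-==-=+====****+===============================+++===-:----:.....::::::::::::-*@@
-=========-...................:----------===---------------:::::::::::::::---------::--=-.......::::::::::::-*
...............................................................................::::::-==-.........::::::::::::
```

```bash
for i in 1 2; do python3 -m jog '[[-0.0025,0.041,0,0.011],[-0.0025,0.041,0,0.011],[-0.0025,0.041,0,0.011],[-0.0025,0.041,0,0.011],[-0.0025,0.041,0,0.011]]'; done >/dev/null
python3 -m jog '[[0,0,0,0],[0,0,0,0],[0,0,0,0],[0,0,0,0],[0,0,0,0]]'
python3 - <<'E'
from h import *
a=snap("w26")
for d in manip.cut_out("wrist","bin1_mid"):
    b=d["box"];print(b,d["conf"]);x0=at("w26",b[0]+b[2]/2,b[1]+b[3]/2,40)
    q=binfit("w26",d["pixels"],[x0[0],x0[1],.0]);go(q,-49,187)
ascii("w26",100,330,200,460,100)
E
```

```text
time: 57.7
position: [505.0, 371.5, 396.9]
eef_rot: [[-1.0, 0.003, -0.008], [0.003, 1.0, -0.005], [0.008, -0.005, -1.0]]
wrist_force: [-0.5, 0.4, 0.5]
finger_gap: 86.8
grip_force: 0.0
@@@@@@@@@@@@@@@@@@@@@@@@@@@@@@@@@@@@@@@@@@@@@@@@@@@@@@@@@@@@@@@@@@@%%%%%%%%=:::::::::::.............
@%@@@@@@@@@@@@@@@@@@@@@@@@@@@@@@@@@@@@@@@@@@@@@@@@@@@@@@@@@@@@@@%%%%%%%%%%%=::::::::::::............
%%%@@@@@@@@@@@@@@@@@@@@@@@@@@@@@@@@@@@@@@@@@@@@@@@@@@@@@@@@@@@%%%%%%%%%%%%%+:::::::::...............
%%%%@@@@@@@@@@@@@@@@@@@@@@@@@@@@@@@@@@@@@@@@@@@@@@@@@@@@@@@@@@%%%%%%%%%%%%%+::::::::................
%%%%@@@@@@@@@@@@@@@@@@@@@@@@@@@@@@@@@@@@@@@@@@%%%%%%%%%%%%%%%%%%%%%%%%%%%%%*::::::::................
%%%%@@@@@@@@@@@@@@@@@@@@@@@@@@@@@@@@@@@@#%%%%%%%%%%%%%%%%#%#######%%%%%%%%%*:::::::.................
%%%%%@@@@@@@@@@@@@@@@@@@@@@@@@@@@@@@@@@@################*******+*#%%%%%%%%%#::::::::................
%%%%%@@@@@@@@@@@@@@@@@@@@@@@@@@@@@@@@@@@#+========++++++++++++--+#%%%%%%%%%#:::::::.................
%%%%%@@@@@@@@@@@@@@@@@@@@@@@@@@@@@@@@@@@#+=========+++++++++++--+*%%%%%%%%%%-::::::.................
%%%%%%@
[... 3231 characters left out ...]
-------#@@@@@@@@@@@@@@@@@@@@@@@@@@@@@@@@@@@@@@@@@@@@@@@@%%%%%%%%%%%%%%%%::::::::..............
=------------*@@@@@@@@@@@@@@@%@@@@@@@@@@@@@@@@@@@@@@@@@@@@@%##%%%%%%%%%###**++:::::::::.............
::::---::::::+@@@@@@@@@@@@@@%**%@@@@@@@@@@@@@@@@@@@@@%%#*+++++++++=--::::::::::::::::::.............
:::::::::::::=@@@@@@@@@@@@@@%#*%@@@@%%%###**+++===----==============-:::::::::::::::.:::............
:::::::::::::=@@@@**#*++++===--=-----::::::::::::::-=================-::::::::::::..................
:::::::::::::-=---:::::::::::::::::::::::::::::::::-=======++++++=====-:::::::::....................
::::::::::::::::::::::::::::::::::::::::::::::::::--===++++++++++++++==:::::::::....................
```

```bash
python3 - <<'E'
from h import *
q=pose("w26",[(-55,-31,36),(-55,31,36),(70,-31,66),(70,31,66)],[(304,127),(368,124),(305,263),(370,262)],[475,379,0])
go(q,-49,187)
E
```

```text
pose [4.65995e+02 3.85474e+02 1.70000e-02] yawdeg 1.0 res [[-1.4, -0.4], [0.7, 1.2], [0.3, -0.2], [-0.1, -0.3]]
G [417.  384.6] tool shift [ 86.1  13.3 210.6] turn -0.019 | shift after turn [np.float64(85.9), np.float64(15.0)]
```

```bash
python3 -m jog '[[0.016,0.0028,0.03,-0.01],[0.016,0.0028,0.03,-0.01],[0.016,0.0028,0.03,0],[0.016,0.0028,0.03,0],[0.016,0.0028,0.03,0]]' 0.087 >/dev/null
python3 -m jog '[[0,0,0.012,0],[0,0,0.012,0],[0,0,0.012,0],[0,0,0.012,0],[0,0,0.012,0]]' | egrep "pos|wrist"
python3 -m jog '[[0,0,0,0],[0,0,0,0],[0,0,0,0],[0,0,0,0],[0,0,0,0]]' 0.055 3 | egrep "gap|force|pos"
python3 - <<'E'
from h import *
snap("w27");frontrows("w27");p=manip.sense()["position"]
for G in(-42,-48,-54):print(G,proj("w27",heldpts([(-55,0,-33),(-55,0,-28),(-55,0,-6),(-55,0,3)],0,(G,p[2]-164-33),p,.02))[:,1].tolist())
E
for i in 1 2; do python3 -m jog '[[-0.001,0,-0.003,0],[-0.001,0,-0.003,0],[-0.001,0,-0.003,0],[-0.001,0,-0.003,0],[-0.001,0,-0.003,0]]' | egrep "wrist"; done
for i in 1 2; do python3 -m jog '[[-0.0015,0,-0.003,0],[-0.002,0,-0.003,0],[-0.002,0,-0.003,0],[-0.002,0,-0.003,0],[-0.002,0,-0.003,0]]' | egrep "pos|force"; done
python3 - <<'E'
from h import *
snap("w28");frontrows("w28");ascii("w28",240,335,210,430,70)
E
```

```text
position: [423.6, 384.9, 187.0]
wrist_force: [-0.1, 0.4, -0.4]
position: [422.8, 385.2, 187.9]
wrist_force: [0.9, 0.1, 1.6]
finger_gap: 62.0
grip_force: 3.0
edges [(286, -28), (287, -47), (289, 18), (307, 24), (308, 19), (309, -17), (310, -48), (311, -26), (314, 13), (315, 18), (324, -9), (325, -27), (326, -15), (331, -13), (332, -11)]
-42 [277.1, 280.9, 300.1, 309.6]
-48 [287.6, 291.6, 312.1, 322.1]
-54 [297.8, 302.1, 323.7, 334.3]
wrist_force: [0.1, 0.6, -0.7]
wrist_force: [0.2, -0.3, -1.0]
position: [442.7, 385.5, 232.4]
wrist_force: [-0.1, 0.1, -0.3]
grip_force: 3.0
position: [452.4, 385.7, 247.3]
wrist_force: [0.4, 0.2, -0.6]
grip_force: 3.0
edges [(275, -16), (276, -33), (285, 18), (286, 22), (322, -10), (323, -22), (324, -29), (325, -36)]
@@@@@@@@@@@@@@@@@@@@@@@%%%%%%%%%%%%%%%%%%%%%%%%%%%%%%%%%%%%%%%%%%%#:::
@@@@@@@@@@@@@@@@@@@@@@@@%%%%%%%%%%%%%%%%%%%%%%%%%%%%%%%%%%%%%%%%%%#:::
@@@@@@@@@@@@@@@@@@@@@@@@%%%%%%%%%%%%%%%%%%%%%%%%%%%%%%%%%%%%%%%%%%#:::
@@@@@@@@@@@@@@@@@@@@@@@@%%%%%%%%%%%%%%%%%%%%%%%%%%%%%%%%%%%%%%%%%%#:::
@@@@@@@@@@@@@@@@@@@@@@@@%%@@@@%%%%%%%%%%%%%%%%%%%%%%%%%%%%%%%%%%%%%:::
@@@@@@@@@@@@@@@@@@@@@@@@@@@@@%%%%%%%%%%%%%%%%%%%%%%%%%%%%%%%%%%%%%%:::
@@@@@@@@@@@@@@@***********##********************######%%%%%%%%%%%%%-::
@@@@@@@@@+-=*******************************************++--=#%%%%%%:::
@@@@@@@@+-----=*****#%%%%%%%%%%%%%%%%%%%%%%%%%%%#*****+:::::=%%%%%%-::
@@@@@@@+------+*****%%%%%%%%%%%%%%%%%%%%%%%%%%%%%*****+::::::-#%%%%-::
@@@@@%=:::---:+*****%%%%%%%%%%%%%%%%%%%%%%%%%%%%%*****+:::::::-#%%%-::
@@@%+::::::::-+*****%%%%%%%%%%%%%%%%%%%%%%%%%%%%%*****+-::::::::=#%-..
%%*-:::::::::=*****#%%%%%%%%%%%%%%%%%%%%%%%%%%%%%#**+**=::::::...:=-..
+-:::::::::::+*****#%%%%%%%%%%%%%%%%%%%%%%%%%%%%%#+++**=::::::........
:::::::::::::++++++******+=+++++++++++++++++++++++===++=:..:::........
:::::::::::::------------------------------------------:::::::::::::::
```

```bash
python3 -m jog '[[0,0,0,0],[0,0,0,0],[0,0,-0.04,0],[0,0,-0.045,0],[0,0,-0.048,0]]' 0.055 40 >/dev/null
python3 -m jog '[[0,-0.045,0,-0.019],[0,-0.045,0,-0.019],[0,-0.045,0,-0.019],[0,-0.045,0,-0.019],[0,-0.045,0,-0.019]]' >/dev/null
python3 -m jog '[[0.0037,-0.0447,0,0],[0.0037,-0.0447,0,0],[0.0037,-0.0447,0,0],[0.0037,-0.0447,0,0],[0.0037,-0.0447,0,0]]' >/dev/null
python3 -m jog '[[0.0037,-0.0447,0,0],[0.0037,-0.0447,0,0],[0.0037,-0.0447,0,0],[0.0037,-0.0447,0,0],[0,0,0,0]]' >/dev/null
python3 -m jog '[[0,0,0,0],[0,0,0,0],[0,0,0,0],[0,0,0,0],[0,0,0,0]]'
cat >> h.py <<'E'
def torack(x,y,z):
    s=manip.sense();p,R=s["position"],s["eef_rot"];t=r2w([(x,y,z)])[0]
    print("now rack",(np.linalg.inv(np.array([[np.cos(RACK[2]),-np.sin(RACK[2])],[np.sin(RACK[2]),np.cos(RACK[2])]]))@(p[:2]-RACK[:2])).round(1),"z",(p[2]-164).round(1),"tool shift",(R.T@(t+[0,0,164]-p)).round(1),"turn",round(np.arctan2(R[1,1],R[0,1])-np.pi/2-RACK[2],3))
E
python3 - <<'E'
from h import *
torack(-119,-60,183);snap("w29");frontrows("w29")
E
```

```text
time: 63.9
position: [478.9, -240.8, 382.8]
eef_rot: [[-0.993, -0.115, -0.009], [-0.115, 0.993, -0.004], [0.009, -0.003, -1.0]]
wrist_force: [-0.7, 0.3, -2.0]
finger_gap: 61.7
grip_force: 40.0
now rack [-121.1  -59.4] z 218.8 tool shift [-2.4 -0.5 35.8] turn 0.001
edges [(275, 80), (276, 37), (285, 18), (286, 29), (323, -20), (324, -28), (325, -22), (326, -10), (327, -13), (331, -10)]
```

```bash
python3 -m jog '[[-0.003,0,0.014,0],[0,0,0.015,0],[0,0,0.015,0],[0,0,0.015,0],[0,0,0.01,0]]' | egrep "pos|wrist"
for i in 1 2 3 4; do python3 -m jog '[[0,0,0.0015,0],[0,0,0.0015,0],[0,0,0.0015,0],[0,0,0.0015,0],[0,0,0,0]]' | egrep "pos|wrist"; done
python3 - <<'E'
from h import *
torack(-123,-60,65.5)
E
```

```text
position: [480.8, -241.2, 311.7]
wrist_force: [0.1, 0.2, -2.0]
position: [481.1, -241.7, 307.9]
wrist_force: [0.2, -1.3, -1.8]
position: [481.1, -241.7, 301.6]
wrist_force: [0.3, -0.0, -1.5]
position: [480.4, -242.1, 295.6]
wrist_force: [-2.7, 0.1, 3.6]
position: [479.8, -242.1, 289.1]
wrist_force: [-4.8, -1.3, 3.3]
now rack [-120.3  -60.8] z 125.1 tool shift [ 2.   1.  59.6] turn -0.001
```

Same signature as the second bin; swing down.

```bash
python3 -m jog '[[0,0,0,0],[0,0,0,0],[0.001,0,0.003,0],[0.001,0,0.003,0],[0.001,0,0.003,0]]' 0.055 3 | egrep "pos|wrist|gap"
for i in 1 2; do python3 -m jog '[[0.0008,0,0.003,0],[0.0006,0,0.003,0],[0.0005,0,0.003,0],[0.0005,0,0.003,0],[0,0,0.003,0]]' | egrep "pos|wrist"; done
python3 -m jog '[[0,0,0.003,0],[-0.0005,0,0.003,0],[-0.0005,0,0.003,0],[-0.001,0,0.003,0],[-0.001,0,0.003,0]]' | egrep "pos|wrist"
python3 -m jog '[[-0.0005,0,0.002,0],[0,0,0.002,0],[0,0,0.002,0],[0,0,0.001,0],[0,0,0,0]]' | egrep "pos|wrist"
python3 - <<'E'
from h import *
s=manip.sense();snap("w30");frontrows("w30");p=s["position"];ascii("w30",240,335,210,430,60)
for G in(-46,-50):print(G,proj("w30",heldpts([(-55,0,-33),(-55,0,-28),(-55,0,-6),(-55,0,3)],0,(G,-9),p,.11))[:,1].tolist())
E
python3 -m jog '[[0,0,0,0],[0,0,0,0],[0,0,0,0],[0,0,0,0],[0,0,0,0]]' 0.087 | egrep "pos|wrist|gap"
python3 -m jog '[[0,0,-0.02,0],[0,0,-0.03,0],[0,0,-0.04,0],[-0.02,0,-0.04,0],[-0.03,0,-0.03,0]]' >/dev/null
python3 -m jog '[[0,0,-0.03,0],[0,0,0,0],[0,0,0,0],[0,0,0,0],[0,0,0,0]]'
python3 - <<'E'
from h import *
snap("w31")
P=np.array([(-55,-31,3),(-55,31,3),(55,-31,33),(55,31,33),(70,-31,33),(70,31,33)],float)
print(proj("w31",r2w(P+[-74,-60,73.5])).tolist())
ascii("w31",120,330,180,460,80)
E
```

```text
position: [478.5, -241.8, 280.6]
wrist_force: [-0.9, 0.1, -0.6]
finger_gap: 61.7
position: [475.8, -242.3, 265.7]
wrist_force: [2.3, 1.0, 0.0]
position: [472.8, -242.8, 250.6]
wrist_force: [3.7, 0.3, -1.6]
position: [475.0, -242.8, 235.2]
wrist_force: [0.6, 0.4, -1.1]
position: [475.7, -242.5, 228.7]
wrist_force: [-1.0, 0.9, 1.0]
edges [(291, 30), (292, 21), (294, 20), (295, 21), (312, 26), (313, 18), (314, -21), (315, -63), (316, -16), (319, 18), (320, 18), (325, -12), (326, -12), (327, -9), (328, -9), (331, -13)]
............................................................
............................................................
............................................................
............................................................
............................................................
............................................................
............................................................
..............:::::::::::::::::::::::::::::::...............
.............-====+++++++++++++++++++++++====-..............
............:====+***+**+*++++
[... 2681 characters left out ...]
=*@=++++++++++++++==%*========--=##+++++++++++-----=
=-+######*==+***##############@++++++++++++++++=%########*===%#+===--=++=------+
---+++++=:..:::-=============*#*+++++++++++++++*#*+++++++=--=#*+::::.:-=-------=
+++****-...:::.-+++++++++++++*%%%%%%%%%%%%%%%%%%%*+++++++++==#%*.::::.:-++++++++
*#%%%%+...:::..=%%%%%##%%%%%@%%%%%%%%%%%%%%%%%%%%%##%@@@@@@%###+..::::..:=++++++
-=#*=:..::::...-#####*++*########################++#####%##+=##=....::....-=++++
-::....:::......:::-:::::::::::::::::::---:--:::--------::::::::.....:......::::
......:::.................:::::::::::::::::::::::::::::::.::..........:.........
.....:::..................::..::::::::::::::::::::::..:.........................
```

```bash
python3 - <<'E'
from h import *
print(proj("w31",[(372.6,-335.4,46),(382.2,-216.6,46)]))
g=cv2.imread("pics/w31.png").min(2)
m=(g[:150]>180).astype(np.uint8);n,l,st,c=cv2.connectedComponentsWithStats(m)
for i in range(1,n):
    if st[i][4]>150: print(st[i],c[i].round(1),at("w31",*c[i],46))
for x in manip.find_in("wrist","pot1_mid"): print(x["box"],x["conf"])
print(manip.sense()["joint_pos"].round(2))
E
```

```text
[[231.7  46.3]
 [359.4  74. ]]
[ 206   17   50   56 2138] [230.8  44.6] [ 371.3 -336.3   46. ]
[ 334   46   49   54 2031] [358.4  72.7] [ 381.2 -217.7   46. ]
[604 120  36  30 953] [623.4 135.3] [406.8  46.4  46. ]
[205.6, 18.4, 58.1, 60.0] 0.96
[ 0.05  0.31  0.38  1.77 -0.12  1.09  2.15]
```

```bash
python3 -m jog '[[0.033,-0.0164,0.02,0],[0.033,-0.0164,0.02,0],[0.033,-0.0164,0.02,0],[0.033,-0.0164,0.02,0],[0.033,-0.0164,0.02,0]]' >/dev/null
for i in 1 2; do python3 -m jog '[[0,0,0,0.143],[0,0,0,0.143],[0,0,0,0.143],[0,0,0,0.143],[0,0,0,0.143]]'; done > /dev/null
python3 -m jog '[[0,0,0,0.143],[0,0,0,0],[0,0,0,0],[0,0,0,0],[0,0,0,0]]'
python3 - <<'E'
from h import *
s=manip.sense();p,R=s["position"],s["eef_rot"];print((R.T@(np.array([371.5,-336,192])-p)).round(1),(R.T@(np.array([381.5,-217.5,192])-p)).round(1),s["joint_pos"].round(2));torack(-74,-60,75)
E
```

```text
time: 72.6
position: [371.8, -336.7, 320.1]
eef_rot: [[-0.113, 0.994, -0.009], [0.994, 0.112, -0.004], [-0.003, -0.009, -1.0]]
wrist_force: [-0.0, 0.6, -0.6]
finger_gap: 86.6
grip_force: 0.0
[  1.1   0.9 128.1] [117.8  24.2 127.5] [ 0.01  0.36  0.79  2.06 -0.33  0.85  1.11]
now rack [-238.3 -142.5] z 156.1 tool shift [ 83.  164.9  79.3] turn -1.572
```

```bash
python3 -m jog '[[0.001,0.001,0.03,0],[0,0,0.03,0],[0,0,0.03,0],[0,0,0.025,0],[0,0,0.013,0]]' 0.08 |egrep "pos|wrist"
python3 -m jog '[[0,0,0,0],[0,0,0,0],[0,0,0,0],[0,0,0,0],[0,0,0,0]]' 0.035 25 | egrep "gap|grip"
python3 -m jog '[[0,0,-0.013,0],[0,0,-0.025,0],[0,0,-0.03,0],[0,0,-0.03,0],[0,0,-0.032,0]]' >/dev/null
python3 -m jog '[[0.0166,0.033,0,0],[0.0166,0.033,0,0],[0.0166,0.033,0,0],[0.0166,0.033,0,0],[0.0166,0.033,0,0]]' >/dev/null
python3 -m jog '[[0,0,0,0],[0,0,0,0],[0,0,0,0],[0,0,0,0],[0,0,0,0]]'
python3 - <<'E'
from h import *
torack(-74,-60,73)
snap("w32");ascii("w32",150,420,120,520,100)
E
```

```text
position: [371.2, -335.8, 190.3]
wrist_force: [0.4, 0.1, 0.4]
finger_gap: 47.7
grip_force: 0.5
time: 75.1
position: [526.6, -235.6, 320.6]
eef_rot: [[-0.109, 0.994, -0.009], [0.994, 0.109, -0.005], [-0.004, -0.009, -1.0]]
wrist_force: [0.7, -0.6, -1.4]
finger_gap: 45.5
grip_force: 25.0
now rack [-73.  -59.6] z 156.6 tool shift [-0.1 -0.2 83.6] turn -1.575
-----------------:::::::::=%#######*+*%%%%%%%%%%%%%%%%%%%##%#%#%%%#####%##%%%%%%%%#**====:::::::::::
------------------::::::::::::----==-=**#######*#####**#****###**#**#*#%%%%##@@%%%%%*====:::::::::::
*###*++++++==-----:::::::::::::::::::::::::::::::---------------------+#%%%+#@@#%@@@+===-:::::::::::
@@@@@@@#**++++=---:::::::::::::::::::::::::::::::::::::::::::::-------*%%%%+%@%#%@@@+===-:::::::::::
@@@@@@@@@#*++++=---:::::::::::::::::::::::::::::::::::::::::::::::----*%%%%=@@#%@@@%===+::::::::::::
@@@@@@@@@@#*++++---::::::::::::::::::::::::::::::::::::::::::::::::--=*%%%%-@@#%@@@#====::::::::::::
@@@@@@@@@@@**+++----:::::::::::::::::::::::::::::::::::::::::::::::-:=*%%%#=@@#%@@@*===-::::::::::::
@@@@@@@@@@@#*++=----:::::::::::::--
[... 2294 characters left out ...]
--------------:=+=-.......::::::::+**#%@@@@@@@@@%#++*****=:::.......-=++.:::::::::::::::::::::
---------------------.-:........::::::::-------*##**+++++==-----:-:........:-:.:::::::::::::::::::::
::------::::::::::--:...........::::::::::::::-****+++++===-::::-==-..........::::::::::::::::::::::
:::::::::::::::::::::::::::::::::::::::::::::-=***+++++++===:::::=+*::::::::=++++++++++++++++++=====
::::::::::::::::::::=+++++++++++++++++++++++++++++++++++++++++++++++++++++++++++++++++++++++++++++++
:::::::::::::::::::=++++++++++++++++++++++++++++++++++++++++++++++++++++++++++++++++++++++++++++++++
...................:::::::::::::::::::::::::::::::::::::::::::::::::::::::::::::::::::::::::::::::::
```

```bash
python3 -m jog '[[0,0,0.02,0],[0,0,0.02,0],[0,0,0.02,0],[0,0,0.014,0],[0,0,0.004,0]]' |egrep "pos|wrist"
python3 -m jog '[[0,0,0.002,0],[0,0,0.001,0],[0,0,0,0],[0,0,0,0],[0,0,0,0]]' |egrep "pos|wrist"
```

```text
position: [526.3, -235.0, 240.9]
wrist_force: [0.6, 1.1, -0.7]
position: [527.0, -235.1, 239.8]
wrist_force: [-0.5, 0.0, 0.3]
```

```bash
python3 -m jog '[[0,0,0.002,0],[0,0,0.002,0],[0,0,0,0],[0,0,0,0],[0,0,0,0]]' |egrep "pos|wrist"
python3 -m jog '[[0,0,0.001,0],[0,0,0,0],[0,0,0,0],[0,0,0,0],[0,0,0,0]]' |egrep "pos|wrist"
python3 -m jog '[[0,0,0,0],[0,0,0,0],[0,0,0,0],[0,0,0,0],[0,0,0,0]]' 0.058 |egrep "pos|wrist|gap"
python3 -m jog '[[0,0,-0.012,0],[0,0,-0.02,0],[0,0,-0.03,0],[0,0,-0.03,0],[0,0,0,0]]' |egrep "pos|wrist|gap"
python3 - <<'E'
from h import *
s=manip.sense();p,R=s["position"],s["eef_rot"];print((R.T@(np.array([381.5,-217.5,191])-p)).round(1));torack(-74,40,73)
snap("w33");print(proj("w33",r2w([(-74,-60,90)])));ascii("w33",200,340,250,420,70)
E
```

```text
position: [526.8, -235.7, 237.7]
wrist_force: [-6.0, 2.1, 16.9]
position: [526.8, -235.8, 237.5]
wrist_force: [-7.4, 3.9, 23.4]
position: [526.8, -235.0, 234.0]
wrist_force: [0.5, 1.2, 0.0]
finger_gap: 57.4
position: [528.6, -235.9, 330.9]
wrist_force: [0.5, 0.2, 0.5]
finger_gap: 57.8
[  35.7 -144.   139.8]
now rack [-71.1 -60.2] z 166.9 tool shift [100.9  -3.   93.2] turn -1.574
[[315.5 256.2]]
--===========----=================-----------------------=*%%%%%%**@@@
=================++++++++++++++++++====================+++*%%%%%%+#@@%
++=====++========+++++++===+++++++===================+====++****#=%@@%
++=======++======++++======++++=============================+++++=@@@#
#%%%#***#%%%%##%%%%#########%%##############################***++=@@@*
+*####**%@@@@@@%#%%%%@@@@@@@@@@@%*******#####++****####%%%@@##%%%%%%%%
=********#@@@%%%%%@@@@@@@@@@@@@@%%#************+++++++====++*%@@%%%%%%
=********#@@@@%%@@@@@@@@@@@@@@@@@@@%#**#######*+++++++======+%@@#***##
=********#@@@@@@@@@@@@@@@@@@@@@@@@@@@%*********+++++++======+*##**++++
=+**++*++#%%%@@@@@@@@@@@@@@@@@@@@@@@@@#*++++++++++++++======+#
[... 799 characters left out ...]
======+++++===============================-::::::::::********
:::::++++++========================================:::::::::..:*******
:::::+#*++@@@@@#***********************************-::::::::...:-*****
::::::----#####+++*************##########*#********::::::::::....:=***
::::::::::::-------***+*+++++++++********++=::::::::::::::::::.....:+%
:::::::::::::::::--******+++++++++********+-::::::::::::::::::.......-
::::::::::::::::::-*******+++++========++==-::::::::::::::::::........
::::::::::::::::::-+******+++++============-:::::::::::::.:::::.......
:::----------------===========--------------::::::::::::::::::::::::::
========================================---------================-----
```

```bash
python3 -m jog '[[0.007,-0.029,0,0],[0.007,-0.029,0,0],[0.007,-0.029,0,0],[0.007,-0.029,0,0],[0.007,-0.029,0,0]]' 0.08 >/dev/null
python3 -m jog '[[0,0,0.03,0],[0,0,0.02,0],[0,0,0,0],[0,0,0,0],[0,0,0,0]]'
python3 - <<'E'
from h import *
s=manip.sense();p,R=s["position"],s["eef_rot"];print((R.T@(np.array([381.5,-217.5,191])-p)).round(1),s["joint_pos"].round(2))
E
```

```text
time: 79.2
position: [379.5, -216.6, 278.1]
eef_rot: [[-0.111, 0.994, -0.008], [0.994, 0.111, -0.005], [-0.004, -0.008, -1.0]]
wrist_force: [1.1, -0.1, -0.2]
finger_gap: 80.2
grip_force: 0.0
[-0.8  2.6 87.1] [-0.24  0.33  0.79  2.23 -0.35  0.71  0.91]
```

```bash
python3 -m jog '[[0,0.002,0.02,0],[0,0,0.025,0],[0,0,0.025,0],[0,0,0.017,0],[0,0,0,0]]' |egrep "pos|wrist"
python3 -m jog '[[0,0,0,0],[0,0,0,0],[0,0,0,0],[0,0,0,0],[0,0,0,0]]' 0.035 25 | egrep "gap|grip"
python3 -m jog '[[0,0,0,0],[0,0,-0.02,0],[0,0,-0.04,0],[0,0,-0.04,0],[0,0,-0.035,0]]' |egrep "pos|grip"
python3 -m jog '[[0.013,0.028,0,0],[0.013,0.028,0,0],[0.013,0.028,0,0],[0.013,0.028,0,0],[0.013,0.028,0,0]]' >/dev/null
python3 -m jog '[[0,0,0,0],[0,0,0,0],[0,0,0,0],[0,0,0,0],[0,0,0,0]]'
python3 - <<'E'
from h import *
torack(-74,40,73)
E
```

```text
position: [380.3, -216.3, 189.6]
wrist_force: [-0.4, 0.1, -0.8]
finger_gap: 47.8
grip_force: 0.4
position: [381.2, -215.9, 326.7]
grip_force: 25.0
time: 81.7
position: [512.7, -136.3, 324.1]
eef_rot: [[-0.11, 0.994, -0.009], [0.994, 0.11, -0.004], [-0.003, -0.009, -1.0]]
wrist_force: [0.1, -0.5, 0.3]
finger_gap: 45.5
grip_force: 25.0
now rack [-75.6  40.6] z 160.1 tool shift [-0.3  2.4 87. ] turn -1.575
```

```bash
python3 -m jog '[[0,0.002,0.022,0],[0,0,0.022,0],[0,0,0.02,0],[0,0,0.014,0],[0,0,0.004,0]]' |egrep "pos|wrist"
python3 -m jog '[[0,0,0.001,0],[0,0,0.001,0],[0,0,0.001,0],[0,0,0,0],[0,0,0,0]]' |egrep "pos|wrist"
python3 -m jog '[[0,0,0.001,0],[0,0,0,0],[0,0,0,0],[0,0,0,0],[0,0,0,0]]' |egrep "pos|wrist"
```

```text
position: [514.1, -135.8, 240.7]
wrist_force: [0.6, 0.2, -0.6]
position: [514.8, -135.8, 239.3]
wrist_force: [0.9, 0.9, -0.5]
position: [514.7, -135.8, 237.9]
wrist_force: [-0.0, 1.3, -0.6]
```

```bash
python3 -m jog '[[0,0,0.001,0],[0,0,0,0],[0,0,0,0],[0,0,0,0],[0,0,0,0]]' |egrep "pos|wrist"
python3 -m jog '[[0,0,0.001,0],[0,0,0,0],[0,0,0,0],[0,0,0,0],[0,0,0,0]]' |egrep "pos|wrist"
python3 -m jog '[[0,0,0,0],[0,0,0,0],[0,0,0,0],[0,0,0,0],[0,0,0,0]]' 0.058 |egrep "pos|wrist|gap"
python3 -m jog '[[0,0,-0.012,0],[0,0,-0.02,0],[0,0,-0.03,0],[0,0,-0.03,0],[0,0,-0.04,0]]' |egrep "pos|wrist|gap"
python3 -m jog '[[0,-0.02,-0.04,0],[0,-0.02,-0.02,0],[0,-0.02,0,0],[0,0,0,0],[0,0,0,0]]'
python3 - <<'E'
from h import *
a=snap("w34");b=snap("sc4","scene");c=snap("s5","side")
w=cv2.resize(a,(448,336));d=cv2.resize(b[225:325,80:300],(352,160),interpolation=cv2.INTER_CUBIC);e=cv2.resize(c[225:475,300:520],(352,400))
o=np.zeros((560,800,3),np.uint8);o[:336,:448]=w;o[:160,448:]=d;o[160:,448:]=e;cv2.imwrite("pics/v13.png",o)
print(manip.sense()["joint_pos"].round(2))
E
```

```text
position: [514.7, -135.8, 236.9]
wrist_force: [-0.1, 0.5, -0.0]
position: [514.7, -135.8, 235.9]
wrist_force: [-0.2, -0.9, -1.0]
position: [514.7, -135.8, 235.9]
wrist_force: [0.6, -0.3, -0.0]
finger_gap: 57.9
position: [515.2, -135.1, 369.0]
wrist_force: [0.7, 0.9, 0.5]
finger_gap: 58.2
time: 85.7
position: [456.7, -141.6, 429.0]
eef_rot: [[-0.111, 0.994, -0.007], [0.994, 0.111, -0.004], [-0.003, -0.007, -1.0]]
wrist_force: [0.9, -0.2, 0.6]
finger_gap: 58.2
grip_force: 0.0
[-0.6   0.15  0.92  1.99 -0.13  1.07  0.49]
```

View pics/v13.png

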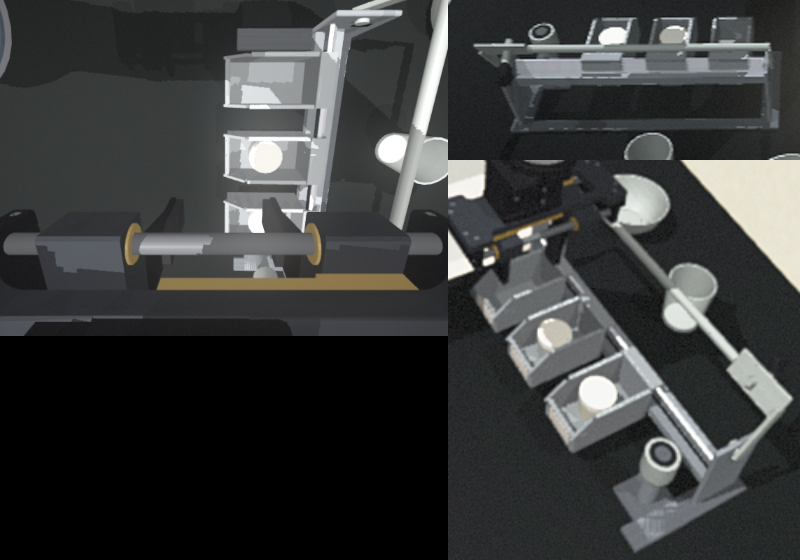

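```bash
python3 - <<'E'
from h import *
g=cv2.imread("pics/sc4.png").max(2)
for u in(180,250): print(u,g[245:268,u].tolist())
for a in np.arange(1.9,2.4,.05):
    P=r2w([(12-77*np.cos(a),y,116.5+77*np.sin(a)) for y in(-103,69)]);print(a.round(2),P.round(0).tolist(),proj("sc4",P).tolist(),proj("w34",r2w([(12-77*np.cos(a),100,116.5+77*np.sin(a))])).tolist())
torack(110,100,150)
E
```

```text
180 [251, 250, 251, 251, 250, 250, 250, 229, 126, 132, 132, 115, 110, 182, 180, 180, 183, 159, 92, 93, 108, 109, 109]
250 [77, 75, 79, 77, 77, 155, 155, 204, 196, 165, 125, 100, 95, 105, 107, 108, 106, 85, 94, 109, 109, 108, 107]
1.9 [[641.0, -266.0, 189.0], [621.0, -95.0, 189.0]] [[144.8, 251.9], [219.5, 251.2]] [[593.0, 170.7]]
1.95 [[644.0, -266.0, 188.0], [625.0, -95.0, 188.0]] [[144.6, 253.4], [219.4, 252.7]] [[597.2, 170.5]]
2.0 [[648.0, -265.0, 187.0], [628.0, -94.0, 187.0]] [[144.4, 255.0], [219.3, 254.3]] [[601.0, 170.2]]
2.05 [[651.0, -265.0, 185.0], [632.0, -94.0, 185.0]] [[144.2, 256.6], [219.2, 255.9]] [[604.5, 170.0]]
2.1 [[655.0, -265.0, 183.0], [635.0, -94.0, 183.0]] [[144.0, 258.2], [219.1, 257.5]] [[607.5, 169.7]]
2.15 [[658.0, -264.0, 181.0], [638.0, -93.0, 181.0]] [[143.9, 259.9], [219.1, 259.1]] [[610.1, 169.4]]
2.2 [[661.0, -264.0, 179.0], [641.0, -93.0, 179.0]] [[143.8, 261.5], [219.0, 260.8]] [[612.3, 169.0]]
2.25 [[664.0, -263.0, 176.0], [645.0, -93.0, 176.0]] [[143.7, 263.2], [219.0, 262.5]] [[614.1, 168.7]]
2.3 [[667.0, -263.0, 174.0], [647.0, -92.0, 174.0]] [[143.7, 264.9], [219.0, 264.1]] [[615.5, 168.3]]
2.35 [[670.0, -263.0, 171.0], [650.0, -92.0, 171.0]] [[143.7, 266.6], [219.0, 265.8]] [[616.5, 168.0]]
now rack [-131.   42.] z 264.3 tool shift [ 58.9 242.  111.8] turn -1.573
```

```bash
python3 -m jog '[[-0.0104,0.035,0,0],[-0.0104,0.035,0,0],[-0.0104,0.035,0,0],[-0.0104,0.035,0,0],[-0.0104,0.035,0,0]]' 0.06 >/dev/null
python3 -m jog '[[0,0,0,0],[0,0,0,0],[0,0,0,0],[0,0,0,0],[0,0,0,0]]' | egrep "pos|wrist"
python3 - <<'E'
from h import *
torack(44,-10,194.5)
E
```

```text
position: [635.7, -173.7, 427.5]
wrist_force: [0.1, 0.0, -0.1]
now rack [ 42.4 -10.6] z 263.5 tool shift [ 0.8  2.2 69. ] turn -1.573
```

```bash
python3 -m jog '[[0.001,0.002,0.015,0],[0,0,0.015,0],[0,0,0.015,0],[0,0,0.015,0],[0,0,0.009,0]]' | egrep "pos|wrist"
python3 -m jog '[[0,0,0,0],[0,0,0,0],[0,0,0,0],[0,0,0,0],[0,0,0,0]]' 0.0 25 | egrep "pos|force|gap"
python3 -m jog '[[0,0,0,0],[0,0,0,0],[0,0,0,0],[0,0,0,0],[0,0,0,0]]' | egrep "pos|force|gap"
python3 - <<'E'
from h import *
torack(44,-10,194.5)
E
```

```text
position: [637.3, -172.5, 355.5]
wrist_force: [-0.5, -0.4, 0.8]
position: [637.8, -173.0, 358.6]
wrist_force: [-0.2, 0.4, -0.2]
finger_gap: 27.8
grip_force: 0.0
position: [638.1, -172.7, 358.4]
wrist_force: [2.8, 0.3, 0.6]
finger_gap: 11.4
grip_force: 25.0
now rack [44.9 -9.9] z 194.4 tool shift [-0.1 -0.9 -0.1] turn -1.573
```

Bar gripped (11.4 mm). Swing the keeper along its arc.

```bash
python3 -m jog '[[0,-0.0073,-0.0025,0],[0,-0.0073,-0.0025,0],[0,-0.0077,-0.001,0],[0,-0.0077,-0.001,0],[0,-0.0077,0.0005,0]]' | egrep "pos|wrist|gap"
python3 -m jog '[[0,-0.0077,0.0005,0],[0,-0.0074,0.002,0],[0,-0.0074,0.002,0],[0,-0.0069,0.0035,0],[0,-0.0069,0.0035,0]]' | egrep "pos|wrist|gap"
python3 - <<'E'
from h import *
torack(-29.6,-10,189.3)
E
```

```text
position: [602.3, -176.6, 367.0]
wrist_force: [5.8, 0.7, 7.2]
finger_gap: 11.0
position: [564.2, -180.8, 353.8]
wrist_force: [5.4, 1.2, 0.6]
finger_gap: 11.1
now rack [-29.5  -9.5] z 189.8 tool shift [-0.5 -0.1  0.5] turn -1.573
```

```bash
python3 -m jog '[[0,-0.006,0.0048,0],[0,-0.006,0.0048,0],[0,-0.005,0.0058,0],[0,-0.005,0.0058,0],[0,-0.0037,0.0067,0]]' | egrep "pos|wrist|gap"
python3 -m jog '[[0,-0.0037,0.0067,0],[0,-0.0023,0.0074,0],[0,-0.0023,0.0074,0],[0,-0.0008,0.0076,0],[0,-0.0005,0.0055,0]]' | egrep "pos|wrist|gap"
python3 - <<'E'
from h import *
torack(-65,-10,124.5)
E
```

```text
position: [538.2, -183.7, 325.4]
wrist_force: [5.5, 2.9, 0.1]
finger_gap: 10.9
position: [530.3, -185.2, 293.6]
wrist_force: [1.7, 6.5, 34.4]
finger_gap: 11.3
now rack [-63.7 -10.1] z 129.6 tool shift [ 0.1 -1.3  5.1] turn -1.572
```

```bash
python3 -m jog '[[0,0,0,0],[0,0,0,0],[0,0,0,0],[0,0,0,0],[0,0,0,0]]' 0.05 | egrep "pos|wrist|gap"
python3 -m jog '[[0,0,-0.02,0],[0,0,-0.03,0],[0,-0.02,-0.04,0],[0,-0.02,-0.04,0],[0,-0.02,-0.04,0]]' >/dev/null
python3 -m jog '[[0,-0.02,-0.01,0],[0,0,0,0],[0,0,0,0],[0,0,0,0],[0,0,0,0]]' | egrep "pos|wrist|gap"
python3 - <<'E'
from h import *
snap("w35");snap("s6","side");snap("sc5","scene")
for a in(0,.03,.06,.1,.15):
    B=r2w([(12-77*np.cos(a),y,116.5+77*np.sin(a)) for y in(-100,-10,88)])
    print(a,"side",proj("s6",B).tolist(),"wrist",proj("w35",B)[2].tolist(),"scene",proj("sc5",B).tolist())
g=cv2.imread("pics/sc5.png").max(2)
for u in(150,185,225): print(u,g[225:262,u].tolist())
K=proj("sc5",r2w([(-65,-168,155),(-65,-168,131),(-65,-168,112)]));print("knob",K.tolist())
u,v=K[0].astype(int);ascii("sc5",v-20,v+30,u-25,u+65,110)
print("knob side",proj("s6",r2w([(-65,-168,155)])),manip.sense()["joint_pos"].round(2))
for c in("wrist","side","scene"): print(c,[(d["box"],round(d["conf"],2)) for d in manip.find_in(c,"knob_grip")])
torack(-65,-168,200)
E
```

```text
position: [527.5, -185.6, 290.8]
wrist_force: [-0.0, -0.1, 0.6]
finger_gap: 43.2
position: [451.2, -192.8, 471.2]
wrist_force: [-0.5, -0.1, -0.6]
finger_gap: 50.1
0 side [[412.5, 376.8], [386.1, 340.9], [361.0, 306.7]] wrist [409.4, 114.8] scene [[162.9, 242.6], [198.0, 242.3], [235.9, 242.0]]
0.03 side [[412.7, 376.1], [386.2, 340.2], [361.1, 306.0]] wrist [410.1, 114.7] scene [[162.7, 242.0], [197.8, 241.7], [235.8, 241.3]]
0.06 side [[412.9, 375.4], [386.4, 339.5], [361.2, 305.3]] wrist [410.8, 114.5] scene [[162.5, 241.4], [197.6, 241.1], [235.7, 240.7]]
0.1 side [[413.3, 374.5], [386.7, 338.5], [361.5, 304.4]] wrist [411.9, 114.4] scene [[162.2, 240.6], [197.4, 240.3], [235.5, 240.0]]
0.15 side [[413.9, 373.3], [387.2, 337.3], [361.8, 303.1]] wrist [413.6, 114.1] scene [[161.8, 239.7], [197.1, 239.4], [235.4, 239.1]]
150 [37, 38, 40, 39, 39, 39, 35, 35, 39, 39, 38, 38, 38, 145, 138, 141, 169, 189, 153, 116, 76, 40, 38, 37, 39, 39, 43, 44, 39, 40, 42, 37, 38, 36, 36, 41, 89]
185 [35, 37, 35, 38, 34, 38, 36, 35, 37, 32, 38, 115, 145, 90, 88, 89, 121, 132, 128, 111, 183, 171, 132, 
[... 3540 characters left out ...]
............=========-------:..................:+%#=-::::::::-=+++++***++++====--:::::::
........-*%#*=-::::...............:-========-----::.................:-*%%##***###*=+++==============--::::::::
.......:=*##+-::::::..............:-=====--------:::................-+#############*+==============--:::::::::
.......=*##+-:::::::::............-=====----=======-----------------+##############*+==============-----------
knob side [[439.5 396.5]] [-0.56  0.13  0.99  1.91 -0.11  1.17  0.58]
wrist [([373.1, 365.7, 22.6, 24.3], 0.72), ([340.1, 0.0, 176.5, 397.1], 0.33)]
side [([420.5, 387.7, 36.7, 19.6], 0.75)]
scene []
now rack [-143.7   -9.1] z 308.0 tool shift [-158.2   80.1  107.8] turn -1.573
```

```bash
python3 -m jog '[[-0.032,0.023,0,0],[-0.032,0.023,0,0],[-0.032,0.023,0,0],[-0.032,0.023,0,0],[-0.031,0.023,0,0]]' 0.05 >/dev/null
for i in 1 2; do python3 -m jog '[[0,0,0,-0.143],[0,0,0,-0.143],[0,0,0,-0.143],[0,0,0,-0.143],[0,0,0,-0.143]]'; done > /dev/null
python3 -m jog '[[0,0,0,-0.143],[0,0,0,0],[0,0,0,0],[0,0,0,0],[0,0,0,0]]' |egrep "pos"
python3 - <<'E'
from h import *
torack(-65,-168,156);snap("w36");print(manip.sense()["joint_pos"].round(2))
q=proj("w36",r2w([(-65,-168,167),(-65+26,-168,167),(-65-26,-168,167),(-65,-100,116.5),(-65,-60,116.5)]));print(q.tolist())
for d in manip.cut_out("wrist","knob_grip"):
    m=d["pixels"];y,x=np.nonzero(m);print(d["box"],d["conf"],x.mean(),y.mean(),cv2.minAreaRect(np.float32(np.c_[x,y])))
u,v=q[0].astype(int);ascii("w36",max(v-60,0),v+60,u-80,u+90,100)
E
```

```text
position: [582.6, -338.6, 471.6]
now rack [ -29.1 -168.3] z 307.6 tool shift [ 34.5   0.9 152. ] turn -0.001
[ 0.1   0.45  0.53  1.47 -0.23  1.28  2.34]
[[322.1, 198.1], [322.0, 228.4], [322.2, 166.2], [391.7, 189.5], [432.9, 189.5]]
[304.4, 163.8, 34.7, 62.3] 0.93 322.39979654120043 195.66632756866736 ((322.3336486816406, 195.698486328125), (21.818653106689453, 61.796356201171875), 13.392498970031738)
[278.6, 135.2, 360.6, 165.8] 0.22 416.01781591889994 221.46808190304125 ((459.22064208984375, 213.58914184570312), (161.77740478515625, 360.7134094238281), 88.80650329589844)
.......:::::::::::::::::-+++++++++++++=::::::::::::::::::::::::::::::::::::::::::::::-----=*#*++++++
.......:::::::::::::::::-+++++++++++++=::::::::::::::::::::::::::::::::::::::::::::::------+##***++*
...:::::::::::::::::::::-+++++++++++++=::::::::::::::::::::::::::::::::::::::::::::::------=+###%%%%
..:.:.::::::::::::::::::-+++++++++++++=::::::::::::::::::::::::::::::::::::::::::::::------+*#%#%###
..::::::::::::::::::::::-+++++++++++++=::::::::::::::::::::::::::::::::::::::::::::::-----=%@%%#####
..::.:::::::::
[... 2618 characters left out ...]
:::::::::::::::-#@@+***=#@@@@@@##%##%@@@@@@@@@@@@@@@@@@@@@@@@@@@@@@@@@@@@@@@@@@@@@@#%%%%%%%%%%
::::::::::::::::::::::*@@+#%#==+*****+*****############################################**#%%%%%%%%%%
::::::::::::::::::::::+@@+*%#=-+****++++++***#########*##############################*+=+%%%%%%%%%%%
::::::::::::::::::::::+@@**%#=-+#####*+++*##%%%%%%%%%%%%%%%%%%%%%%%%%%%%%%%%%%%%%%%%%*+++***********
::::::::::::::::::::::+@@**%#+-+############%%%%%%%%%%%%%%%%%%%%%%%%%%%%%%%%%%%%%%%%#++******+++++**
::::::::::::::::::::::+@@**%#+----------============================================================
::::::::::::::::::::::+@@#*%#+-=--------========================================--=---=-------======
```

```bash
python3 -m jog '[[0.0069,0,0.02,0],[0.0069,0,0.02,0],[0.0069,0,0.02,0],[0.0069,0,0.02,0],[0.0069,0,0.02,0]]' 0.05 |egrep "pos|wrist"
python3 -m jog '[[0,0,0.01,0.117],[0,0,0.01,0.117],[0,0,0.012,0],[0,0,0.012,0],[0,0,0.007,0]]' |egrep "pos|wrist"
python3 - <<'E'
from h import *
torack(-65,-168,156);print(manip.sense()["joint_pos"].round(2))
E
python3 -m jog '[[0,0,0,0],[0,0,0,0],[0,0,0,0],[0,0,0,0],[0,0,0,0]]' 0 30 |egrep "force|gap"
python3 -m jog '[[0,0,0,0],[0,0,0,0],[0,0,0,0],[0,0,0,0],[0,0,0,0]]' |egrep "force|gap"
```

```text
position: [547.2, -342.9, 371.4]
wrist_force: [-0.1, -0.2, 0.2]
position: [546.9, -342.9, 319.7]
wrist_force: [-0.4, 0.5, 0.3]
now rack [ -65.1 -168.6] z 155.7 tool shift [ 0.   0.6 -0.3] turn -0.232
[ 0.11  0.55  0.55  1.72 -0.32  0.98  2.23]
wrist_force: [-1.5, 6.3, 0.9]
finger_gap: 17.7
grip_force: 2.4
wrist_force: [-1.5, 5.7, 1.9]
finger_gap: 11.7
grip_force: 30.0
```

```bash
python3 -m jog '[[0,0,0.0026,0],[0,0,0.0026,0],[0,0,0.0026,0],[0,0,0.0026,0],[0,0,0.002,0]]' 0 40 |egrep "pos|force|gap"
python3 -m jog '[[0,0,0,0],[0,0,0,0],[0,0,0,0],[0,0,0,0],[0,0,0,0]]' |egrep "pos|force|gap"
```

```text
position: [547.0, -341.2, 309.3]
wrist_force: [-4.7, 8.3, 17.7]
finger_gap: 11.8
grip_force: 40.0
position: [547.0, -341.2, 309.6]
wrist_force: [-4.3, 7.1, 9.3]
finger_gap: 11.7
grip_force: 40.0
```

```bash
python3 -m jog '[[0,0,0.002,0],[0,0,0.001,0],[0,0,0.001,0],[0,0,0,0],[0,0,0,0]]' |egrep "pos|force|gap"
python3 -m jog '[[0,0,0,0.1],[0,0,0,0.1],[0,0,0,0.1],[0,0,0,0.1],[0,0,0,0.1]]' 
python3 -m jog '[[0,0,0,0.1],[0,0,0,0.1],[0,0,0,0.1],[0,0,0,0.1],[0,0,0,0.1]]' 
```

```text
position: [546.9, -341.6, 309.1]
wrist_force: [-8.0, 12.8, 26.3]
finger_gap: 11.4
grip_force: 40.0
time: 98.25
position: [547.1, -341.0, 309.1]
eef_rot: [[-0.813, 0.583, -0.008], [0.583, 0.813, 0.005], [0.009, -0.001, -1.0]]
wrist_force: [-8.1, 14.3, 28.7]
finger_gap: 11.5
grip_force: 40.0
time: 98.75
position: [547.6, -340.7, 309.1]
eef_rot: [[-0.434, 0.901, -0.007], [0.901, 0.434, 0.006], [0.009, -0.004, -1.0]]
wrist_force: [-8.0, 15.5, 29.2]
finger_gap: 11.3
grip_force: 40.0
```

```bash
python3 -m jog '[[0,0,-0.001,0.1],[0,0,0,0.1],[0,0,0,0.1],[0,0,0,0.1],[0,0,0,0.1]]' |egrep "pos|force"
python3 -m jog '[[0,0,0,0.1],[0,0,0,0.1],[0,0,0,0.1],[0,0,0,0.1],[0,0,0,0.1]]' 
python3 - <<'E'
from h import *
s=manip.sense();R=s["eef_rot"];print("knob if no slip",RACK[2]-(np.arctan2(R[1,1],R[0,1])-np.pi/2),s["moment"].round(2),s["joint_pos"].round(2))
E
```

```text
position: [548.3, -340.4, 309.2]
wrist_force: [-3.2, 13.9, 24.4]
grip_force: 40.0
time: 99.75
position: [548.9, -340.6, 309.2]
eef_rot: [[0.522, 0.853, -0.004], [0.853, -0.522, 0.005], [0.003, -0.006, -1.0]]
wrist_force: [-2.0, 13.7, 23.5]
finger_gap: 11.5
grip_force: 40.0
knob if no slip 2.234221991222992 [3.26 0.58 0.01] [-0.18  0.74  1.05  1.74 -0.72  1.1   0.56]
```

```bash
python3 -m jog '[[0,0,0,0.1],[0,0,0,0.1],[0,0,0,0.1],[0,0,0,0.1],[0,0,0,0.1]]' |egrep "pos|force"
python3 -m jog '[[0,0,0,0.1],[0,0,0,0.1],[0,0,0,0.05],[0,0,0,0.04],[0,0,0,0.03]]'
python3 - <<'E'
from h import *
s=manip.sense();R=s["eef_rot"];print("knob if no slip",RACK[2]-(np.arctan2(R[1,1],R[0,1])-np.pi/2),s["moment"].round(2),s["joint_pos"].round(2))
E
```

```text
position: [549.3, -340.9, 309.2]
wrist_force: [0.0, 12.4, 21.2]
grip_force: 40.0
time: 100.75
position: [549.5, -341.1, 309.2]
eef_rot: [[0.979, 0.206, -0.003], [0.206, -0.979, 0.002], [-0.003, -0.003, -1.0]]
wrist_force: [-0.5, 11.7, 21.2]
finger_gap: 12.2
grip_force: 40.0
knob if no slip 3.0481442581304963 [2.65 0.25 0.79] [-0.24  0.85  1.21  1.74 -0.86  1.19 -0.14]
```

```bash
python3 -m jog '[[0,0,0,0],[0,0,0,0],[0,0,0,0],[0,0,0,0],[0,0,0,0]]' 0.05 |egrep "force|gap"
python3 -m jog '[[0,0,-0.02,0],[0,0,-0.03,0],[0,0,-0.04,0],[0,0,-0.04,0],[0,0,-0.03,0]]' |egrep "pos|force"
python3 -m jog '[[0.04,0,0,0],[0.02,0,0,0],[0,0,0,-0.1],[0,0,0,0],[0,0,0,0]]' |egrep "pos|force"
python3 - <<'E'
from h import *
a=snap("w37");b=snap("s7","side");c=snap("sc6","scene")
print(proj("w37",r2w([(-65,-168,156)])),proj("s7",r2w([(-65,-168,155),(-65,-168,144)])))
for n in("w37","s7"):
  for d in manip.cut_out("wrist" if n[0]=="w" else "side","knob_grip")[:1]:
    y,x=np.nonzero(d["pixels"]);print(n,d["box"],d["conf"],cv2.minAreaRect(np.float32(np.c_[x,y])))
o=np.zeros((560,800,3),np.uint8);o[:336,:448]=cv2.resize(a,(448,336));o[336:540,:448]=cv2.resize(c[215:315,80:300],(448,204),interpolation=cv2.INTER_CUBIC);o[:400,448:]=cv2.resize(b[225:475,300:520],(352,400));cv2.imwrite("pics/v14.png",o)
E
```

```text
wrist_force: [0.7, -0.1, -0.1]
finger_gap: 43.9
grip_force: 0.0
position: [547.7, -343.3, 468.2]
wrist_force: [0.2, -0.9, 0.5]
grip_force: 0.0
position: [606.3, -331.2, 465.1]
wrist_force: [0.5, -0.1, -0.2]
grip_force: 0.0
[[308.3 292.5]] [[439.5 396.5]
 [438.2 399.7]]
w37 [2.5, 200.3, 366.0, 120.1] 0.72 ((186.00860595703125, 265.7427673339844), (110.72196197509766, 368.7584533691406), 87.64024353027344)
s7 [425.8, 386.3, 25.8, 25.0] 0.58 ((437.0044250488281, 399.06634521484375), (12.511587142944336, 29.820852279663086), 41.18592834472656)
```

View pics/v14.png

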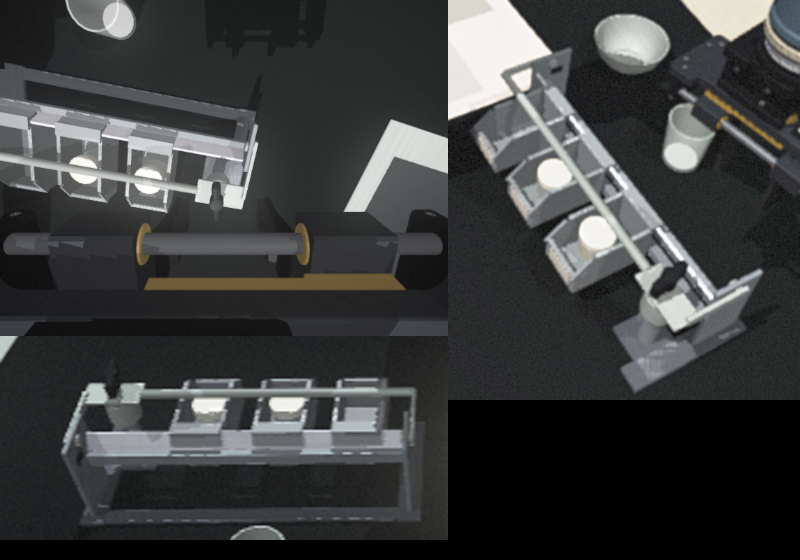

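```bash
python3 - <<'E'
from h import *
ascii("w37",240,315,270,350,100)
for k in(2.6,2.95):
    c,s=np.cos(-k),np.sin(-k);print(k,proj("w37",r2w([(-65+r*c,-168+r*s,156.5) for r in(26,-26)])).tolist())
E
```

```text
:::::::::::::::::::::::::--=+++++++++++++++=====================+*******#######**##############*+++#
:-::::::::::::::::::::--:-=++++++++*++++++=====================+*******#########################*+*#
:::::-::::-:::::::::-::::-=++******+++++++=====================+******#########################*++*%
--:::::::::::::::::::::::-++***********+++====================++******#########################*+==*
-::::-:::::::::::::::::::-++************+=====================+*******########################*+=---
:::::::::::::::::::::::--=+++++++++++++++=======++++++++++++=++******#############%%%###%%%%##*+--::
::::-:-:::::::::::::--:--=++++++++++++++====+=++++++++++++++++++*****#############%%######%###*=-:::
::::::::::-::::::::::::--++**+***++++=========++++++++++++++++++++**#%######%%####%%%###%%%%##+--:::
::--:::::::::::::::::::-=+*****++++==========++++++++++++++++++++++*#%####%%%%%%%%%%%%%%%%%%#*+--::-
::::::::::::::::-----:--=******++============++++++++++++++++++++++++*####%%%%#%%%%%%%%%%%%%#*+:::--
::::::::::::::::--===--==++***+++===========++++++++++++++++++++++++++*###%%%%%%%%%%%%%%%%
[... 3425 characters left out ...]
:::::::::::::::::::
::::::::::::::::::::::::::::::::::::::::::::---------:::::::::::::::::::::::::::::::::::::::::::::::
::::::::::::::::::::::::::::::::::::::::::::---------:::::::::::::::::::::::::::::::::::::::::::::::
::::::::::::::::::::::::::::::::::::::::::::---------:::::::::::::::::::::::::::::::::::::::::::::::
::::::::::::::::::::::::::::::::::::::::::::---------:::::::::::::::::::::::::::::::::::::::::::::::
::::::::::::::::::::::::::::::::::::::::::::---------:::::::::::::::::::::::::::::::::::::::::::::::
:::::::::::::::::::::::::::::::::::::::::::::-------::::::::::::::::::::::::::::::::::::::::::::::::
2.6 [[318.1, 316.2], [297.9, 268.1]]
2.95 [[308.7, 317.8], [307.8, 266.4]]
```

```bash
python3 - <<'E'
from workcell import manip
print(manip.finish_job())
E
```

```text
the job is handed in; nothing more can be done
None
```

The job is handed in at about 102 s: all three grey bins hang flat, a pot stands in each of two of them, the keeper is closed, and the knob is screwed to its stop, though one bin fell onto the bench early on when the grip slackened and I picked it up and hung it, and I pressed one pot onto its bin floor with about 23 N.

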